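# Fish the lost game counter out from under the desk rack

## Task

A game counter has been lost under the low wire rack on the desk. Leave the rack alone and use the hooked rod: reach in through its open front, get the hook round behind the counter and draw it out onto the open desk, without touching the counter with the gripper while it is under the rack. Then lay the rod flat on the desk clear of the rack and put the counter flat into the clear tube on top of the other three, so that the stack reaches the line, leaving the tube standing and the other things on the desk where they are.

Things in the scene. Friction and masses are not known exactly. Their poses are not given: they have to be found in the camera images.
- rack: Wire rack of bare steel fixed to the desk, 260 mm deep (x), 300 wide (y), near yaw +90 degrees. Origin: on the desk under its middle. Open front at x = -130, +x leads in under it; the other three sides have an 8 mm bar on the desk at x = 130 and y = +-150; 8 mm corner legs. Top: wires 23 mm apart, underside 59, top 67 mm up. Notebook and soap box fixed on it beyond x = 75, to 100 mm high.
- rod: Hooked rod lying flat, 120 g. Origin: underside, below the handle's middle. Wooden handle x -50 to 50 mm, 18 wide (y), 24 high. Steel shaft 8 mm thick, centre line 6.5 mm above the underside, runs along +x to x = 280, turns 56 mm to +y, then 22 mm back towards -x: a hook with a pocket 48 mm wide, open towards the handle. Balances about 30 mm ahead of the origin.
- rod_grip (a point): Point to grip the rod: in the handle, 20 mm ahead of its middle, 14 mm above the underside. Axes as rod (x along the shaft to the hook); close the fingers along y.
- rod_pocket (a point): Middle of the hook's pocket, at x = 256, y = 28, z = 6.5 mm in the rod's frame: where the centre of a counter sits when it lies against the hook's crossbar.
- counter: The dropped game counter: dark wooden disc 40 mm across, 14 mm thick, 18 g, lying flat on the desk under the rack, 95 to 135 mm in from the open front. Origin: centre of its underside, z up. Its like lie in the tube.
- counter_center (a point): Centre of the dropped counter, 7 mm above its underside.
- tube: Clear plastic storage tube standing loose on the desk on a round wooden foot 72 mm across, 350 g. Inner diameter 46 mm, outer 52 mm, inner floor 8 mm and open rim 74 mm above the desk. Origin: centre of the underside, z up. It holds three counters, whose top is at 50 mm; one more brings the top to the mark at 64 mm.
- tube_mouth (a point): Centre of the tube's open mouth, at rim height, 74 mm above the tube's underside.
- tube_mark (a point): On the tube's axis at the height of the black line round it, 64 mm above its underside.
- stack1: Counter number 1 from the bottom in the tube, same as the dropped one. Origin: centre of its underside.
- stack2: Counter number 2 from the bottom in the tube, same as the dropped one. Origin: centre of its underside.
- stack3: Counter number 3 from the bottom in the tube, same as the dropped one. Origin: centre of its underside.
- eraser: White eraser 20 x 45 x 12 mm lying under the rack near its back, at rack x about 105 mm. A bystander. Origin: centre of its underside.
- mug: White mug, 80 mm across, 90 mm high. A bystander. Origin: centre of its underside.
- tape: Roll of tape lying flat, 70 mm across, 18 mm high. A bystander. Origin: centre of its underside.
- balm: Lip balm stick standing, 20 mm across, 65 mm high. A bystander. Origin: centre of its underside.
- cream: Cream jar, 56 mm across, 40 mm high. A bystander. Origin: centre of its underside.
- carton: Carton standing, 60 x 70 mm, 130 mm high. A bystander. Origin: centre of its underside.
- toothbrush: Electric toothbrush standing on its charger, 52 mm across the foot, 190 mm high. A bystander. Origin: centre of its underside.
There are look-alikes about, which are no part of the job. What is shaped like the counter but red or turquoise is not meant.

How it is judged:
By the outcome, as a careful person would: the job done as asked, in the order asked, and still so for the second after the job is handed in, with the robot touching nothing.
It also fails if it takes over 62 s, if anything falls off the work surface, if the arm or the gripper's body presses on something with over 40 N, if the wrist force passes 120 N, or if a joint passes its speed limit or range.

## Robot

A 7-joint arm with a two-finger parallel gripper is mounted at the origin on the work surface. World frame = base frame: x ahead of the robot, y to its left, z up, the work surface at z = 0. Lengths are in m, angles in rad, forces in N, time in s.
With the tool pointing down it reaches from about 0.4 to 0.85 m from the base axis. Payload 4.5 kg.
Tool frame: the origin (TCP) lies at the very end of the fingers, on their centre line; the grasp point (between the pads) lies 19 mm behind it (r.grip_depth is the distance from the TCP to the grasp point, in m); z points along the fingers, x is the direction in which the jaws open and shut, and the axes are right-handed (so a half turn about z gives the same grasp; the last joint's range is limited). The gripper opens to 88 mm and grips with 3 to 60 N. Pads are 18 mm wide; open, the fingers measure 123 mm over their backs; the gripper's body (75 mm by 187 mm) begins 45 mm behind the grasp point.
Start: joints at [1.238, 0.689, -0.195, 1.565, 0.157, 0.902, -0.215], TCP at [0.224, -0.583, 0.217] pointing down, gripper open.
Joint ranges: [-3.01, 3.01], [-0.46, 2.08], [-1.47, 1.51], [0.13, 2.56], [-1, 4.14], [0.04, 2.09], [-2.66, 2.66]. Speed limits (rad/s): [2.57, 2.57, 3.14, 3.14, 3.14, 3.14, 3.14].

## Interface

Orientations are given as a unit quaternion [x, y, z, w].
In Python, from plant import r gives the robot as it stands. The module is installed in compiled form; this text tells all that it offers.
- The arm moves only by the shell command python3 -m jog 'ROWS' [FORCE]. ROWS is JSON, a list of rows, each a list of 5 numbers: the shift along the tool's x, y, z in units of 1 m (1.0 is 1 m), then the turn about the tool's z in units of 360 degrees (1.0 is 360 degrees), then the closure, from 0 (fully open) to 1 (shut). In form: [[dx, dy, dz, yaw, fingers], ...]. A call has 1 to 20 rows; each row shifts and turns the commanded pose from where the row before left it, along the tool's axes as they then stand; what a row does not reach is not made up. A row lasts 1/10 s, in which the tool goes at most 50 mm and 8.59 degrees, less where a joint would pass 70% of its speed; a pose out of reach is approached as far as the arm can. A call with a number of a shift or a turn outside -1 to 1 is refused whole. A call with a gripper value outside its range is refused whole. The fingers move at their own pace and stop on an object; FORCE is the grip in N (left out, the last holds). Time passes only in rows, so rows that do not move let the fingers close. It gives the time, the measured TCP pose, the force and the opening at its end, in the units of the state.
- r.get_state(): the state, without advancing time (a new reading comes with each control period).
- r.snapshot(name): name is "scene" or "top" or "wrist"; returns the picture (400x640x3 uint8, red, green, blue); there is no depth.
- r.get_calibration(name): a dict with "mtx" (3x3 intrinsics, pixels), "dist" ([k1, k2, p1, p2, k3] as OpenCV has them; the pictures are not rectified), "R" (3x3) and "t" (3): a world point X has camera coordinates R X + t. Camera axes: x right, y down, z forward; pixel columns grow to the right and rows downward; lengths in m; the calibration is good to about 2 mm. A picture is of the moment at which its call begins: read the wrist's pose just before it. get_calibration takes no time and is no camera call; for the wrist camera it gives the pose at the moment of the call.
- r.finish_job(): hands the job in, once; it reports no verdict.
Trained networks look in the newest picture that a camera, given by its name, has taken for a name from the list of things; names that differ only in an ending like _2 or _b are one class to them, and where a whole thing is asked for, a point or a joint stands for the part that bears it (a point fixed in the world has none). Each returns a list of dicts, best first, with "score" (0 to 1); they miss things now and then, are a little off and sometimes report something else, mostly with a low value. They report only what shows in the picture. A call takes as long as a camera call. They do not tell look-alikes from the thing itself.
- r.cut_out(thing, camera): "pixels" (400x640 bool, what is visible of it) and "rect" ([left, top, right, bottom] in pixels, round what is visible of it).
The state is a dict: "clock": time; "q": joint angles; "qd": joint speeds; "joint_torque": joint torques, N m; "tool_pos": TCP position; "eef_rot": TCP orientation; "contact_force": force on the tool from outside, world axes, zero at the start; "moment": the same for the moment, N m; "opening": opening from 0.0 (shut) to 1.0 (fully open).
Only numpy, scipy, OpenCV 4.12 (cv2) and the standard library are available. Lean on these libraries where they do the work, as an engineer would, in place of code of your own. Each camera call takes 0.05 s, during which the arm holds its last target.

## Working session

There is one attempt and no reset: what is moved stays moved. The work goes in short steps, Python scripts to look and compute and a shell command to move; the robot and the scene stay as the last step left them, time stands still between calls to the robot, and variables do not carry over. Pictures are saved under pics/ and viewed, and the job is handed in when it is done.

```bash
mkdir -p pics; ls; python3 - <<'E'
from plant import r
import cv2
s=r.get_state();print(s)
for n in ("scene","top","wrist"):
    im=r.snapshot(n);cv2.imwrite(f"pics/{n}0.png",im[:,:,::-1])
    c=r.get_calibration(n);print(n,c)
print(r.get_state()["clock"])
E
```

```text
pics
{'clock': 0.0, 'q': array([ 1.23781289,  0.68998173, -0.19447745,  1.56636401,  0.15732769,
        0.9025078 , -0.21512998]), 'qd': array([ 6.45391466e-04,  3.07386991e-03,  1.15208900e-04,  1.44563757e-05,
        3.08483324e-04, -8.72763077e-04, -1.42542984e-03]), 'joint_torque': array([ 1.30427202e-04, -5.27564478e+01, -1.26684878e+00, -1.53427380e+01,
       -5.26439014e-02,  6.68444205e-03,  1.63607724e-04]), 'tool_pos': array([ 0.22381084, -0.58281656,  0.21580525]), 'eef_rot': array([ 8.24213656e-01, -5.66278179e-01, -8.18209209e-04, -4.51319765e-04]), 'contact_force': array([0.61226659, 0.75190304, 0.11746531]), 'moment': array([-0.01730372,  0.06247353, -0.00988823]), 'opening': 0.9986790713680828}
scene {'mtx': array([[373.63934069,   0.        , 321.92152313],
       [  0.        , 373.63934069, 197.4496515 ],
       [  0.        ,   0.        ,   1.        ]]), 'dist': array([-0.03390287,  0.        ,  0.        ,  0.        ,  0.        ]), 'R': array([[-0.8093745 ,  0.58718746,  0.01112654],
       [ 0.42235956,  0.59513216, -0.68368861],
       [-0.40807514, -0.5
[... 323 characters left out ...]
]), 'R': array([[-0.05943011, -0.99822822,  0.00291363],
       [-0.9745668 ,  0.05738913, -0.21662418],
       [ 0.21607316, -0.01571352, -0.97625072]]), 't': array([0.03987894, 0.52741199, 1.56080012])}
wrist {'mtx': array([[340.23761639,   0.        , 313.43698562],
       [  0.        , 340.23761639, 198.68726025],
       [  0.        ,   0.        ,   1.        ]]), 'dist': array([-0.07353596,  0.        ,  0.        ,  0.        ,  0.        ]), 'R': array([[ 3.59179110e-01, -9.33268646e-01, -3.93238435e-05],
       [-8.87406370e-01, -3.41541535e-01,  3.09611555e-01],
       [-2.88964187e-01, -1.11171107e-01, -9.50863126e-01]]), 't': array([-0.62486664, -0.04273852,  0.38872298])}
0.15
```

View pics/scene0.png

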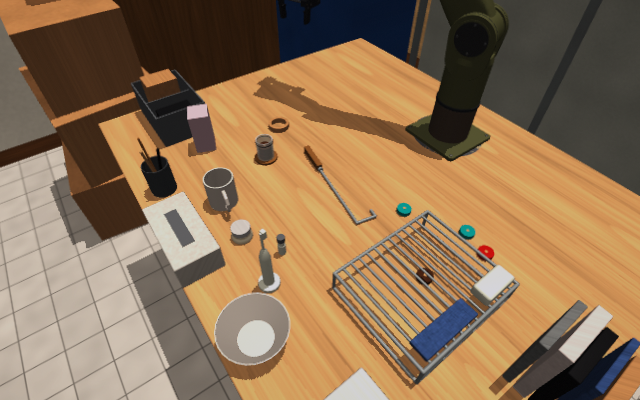

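View pics/top0.png

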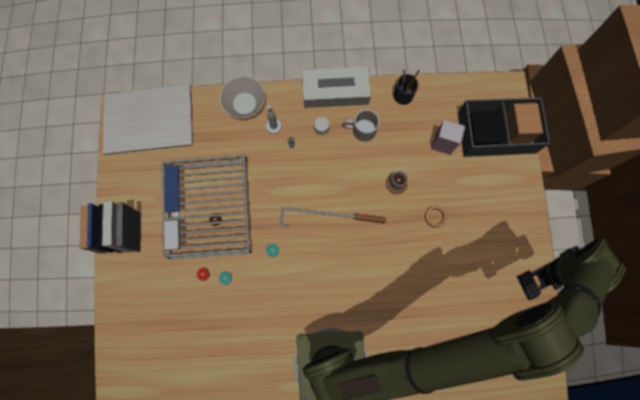

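View pics/wrist0.png

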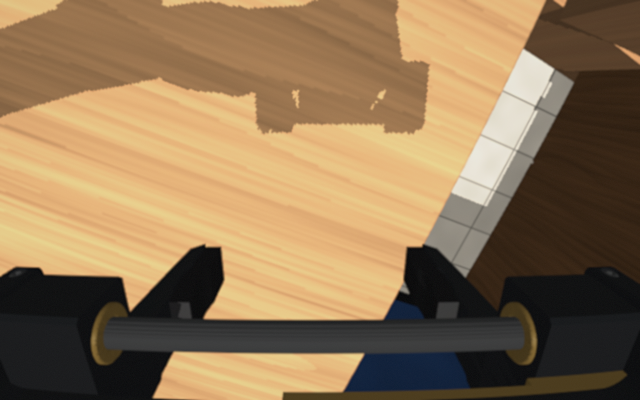

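The scene view shows the rod (305,150)-(375,215) lying in front of the rack, and the dark counter under it near (425,275). In the top view the rod's handle is at (370,218), its hook at (283,217), the counter at (215,220) and the tube at (398,181). The gripper shows in the wrist view, but nothing useful for the job.

```bash
cat > h.py <<'E'
import numpy as np, cv2
from plant import r
def ray(cal,px):
    p=cv2.undistortPoints(np.array([[px]],float),cal["mtx"],cal["dist"])[0,0]
    R=np.array(cal["R"]);C=-R.T@np.array(cal["t"]);d=R.T@np.array([p[0],p[1],1.]);return C,d
def onz(cal,px,z):
    C,d=ray(cal,px);return C+d*(z-C[2])/d[2]
def proj(cal,P):
    P=np.atleast_2d(np.array(P,float));rv=cv2.Rodrigues(np.array(cal["R"]))[0]
    return cv2.projectPoints(P.reshape(-1,1,3),rv,np.array(cal["t"],float),cal["mtx"],cal["dist"])[0][:,0]
def R2(a):return np.array([[np.cos(a),-np.sin(a)],[np.sin(a),np.cos(a)]])
def save(im,name,crop=None,k=1):
    if crop:im=im[crop[1]:crop[3],crop[0]:crop[2]]
    im=cv2.resize(im,None,fx=k,fy=k,interpolation=cv2.INTER_CUBIC);cv2.imwrite("pics/"+name,im[:,:,::-1])
def masks(cam,things):
    out={}
    for t in things:
        L=r.cut_out(t,cam)
        out[t]=L
    return out
def tri(rays):
    A=np.zeros((3,3));b=np.zeros(3)
    for C,d in rays:
        d=d/np.linalg.norm(d);M=np.eye(3)-np.outer(d,d);A+=M;b+=M@C
    return np.linalg.solve(A,b)
E
python3 - <<'E'
from h import *
np.set_printoptions(precision=4,suppress=True)
zs={"rack":.06,"rod":.0065,"counter":.007,"tube":.03,"eraser":.006}
for cam in("top","scene"):
    im=r.snapshot(cam);cal=r.get_calibration(cam)
    for t,z in zs.items():
        for d in r.cut_out(t,cam)[:4]:
            m=d["pixels"];ys,xs=np.nonzero(m);c=(xs.mean(),ys.mean())
            print(cam,t,round(d["score"],2),d["rect"],m.sum(),onz(cal,c,z))
            if t=="rod" and d["score"]>.5: np.save(f"pics/rod_{cam}.npy",m)
    if cam=="top":
        save(im,"topL.png",(150,140,310,270),5);save(im,"topR.png",(270,150,430,260),5)
    else:
        save(im,"scL.png",(320,190,530,390),3.5);save(im,"scR.png",(230,100,410,240),4)
print(r.get_state()["clock"])
E
```

```text
top rack 0.73 [162.0, 157.7, 251.0, 261.1] 3167 [0.5127 0.3951 0.06  ]
top rack 0.56 [315.7, 115.9, 332.1, 134.8] 258 [ 0.7548 -0.0163  0.06  ]
top rod 0.83 [282.3, 206.6, 386.2, 227.5] 442 [ 0.4684 -0.049   0.0065]
top counter 0.45 [211.1, 215.6, 219.3, 219.9] 29 [0.4808 0.3421 0.007 ]
top tube 0.85 [386.4, 168.2, 404.2, 192.8] 320 [ 0.5583 -0.2433  0.03  ]
scene rack 0.9 [332.7, 213.3, 516.9, 382.2] 7405 [0.5297 0.4147 0.06  ]
scene rod 0.6 [306.4, 148.7, 373.8, 226.2] 221 [ 0.4556 -0.1078  0.0065]
scene counter 0.7 [479.3, 246.1, 492.9, 257.1] 126 [0.2953 0.3834 0.007 ]
scene counter 0.65 [394.1, 201.1, 410.0, 217.8] 181 [0.3683 0.1615 0.007 ]
scene counter 0.58 [455.9, 224.6, 471.1, 243.2] 168 [0.2875 0.3142 0.007 ]
scene counter 0.57 [417.5, 268.3, 432.9, 286.0] 150 [0.4748 0.3422 0.007 ]
scene tube 0.9 [257.0, 136.2, 278.0, 165.6] 472 [ 0.5625 -0.2499  0.03  ]
0.75
```

View pics/topL.png

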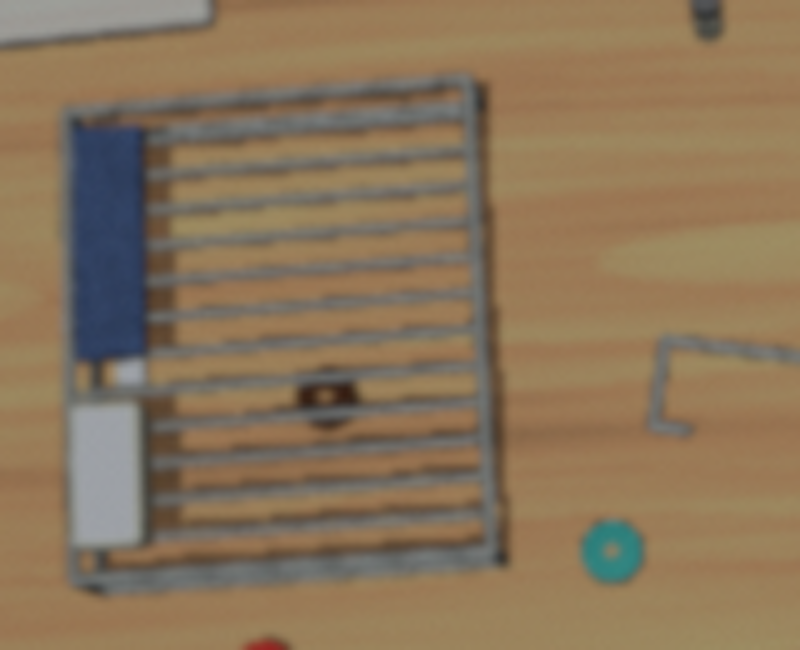

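View pics/topR.png

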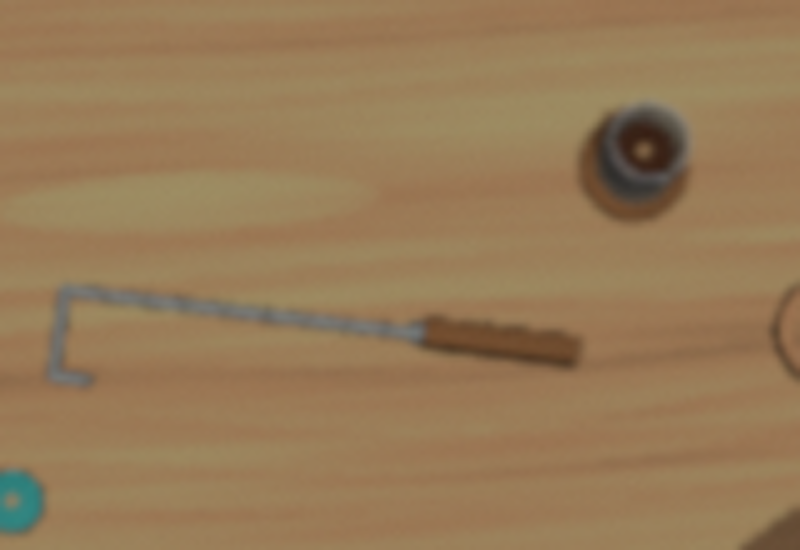

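View pics/scL.png

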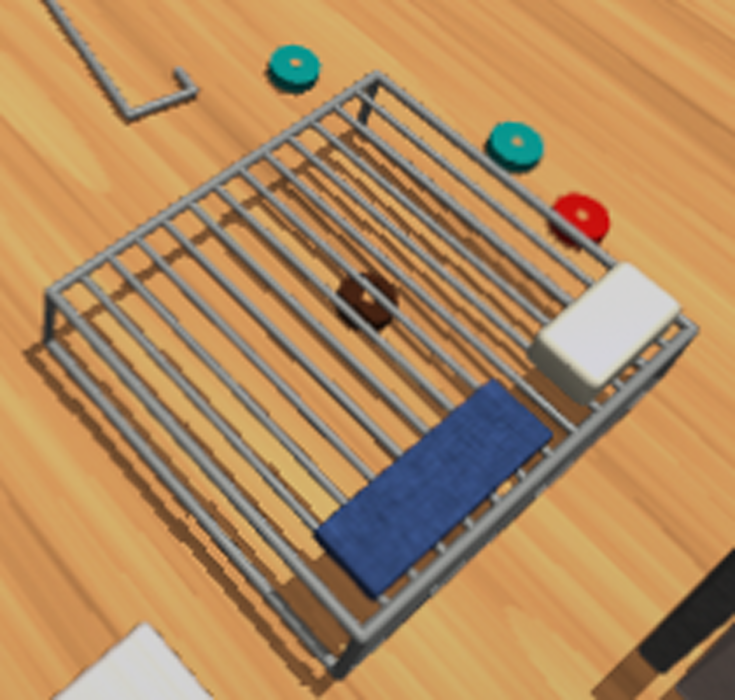

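View pics/scR.png

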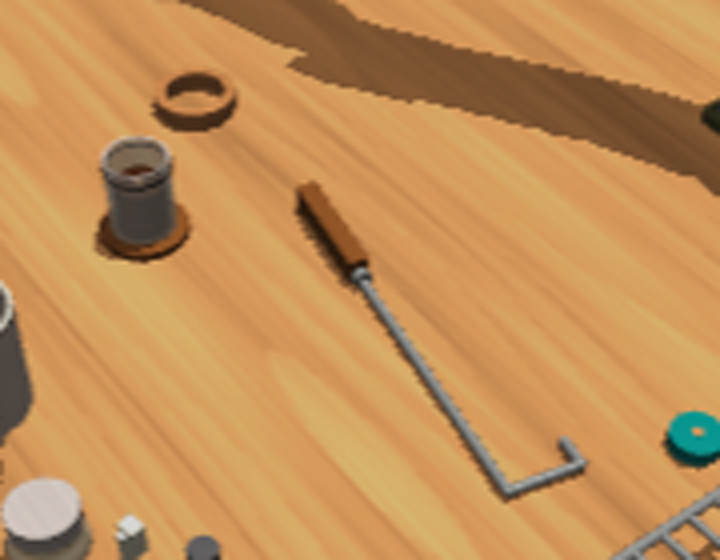

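```bash
cat > fit.py <<'E'
from h import *
from scipy.optimize import least_squares
np.set_printoptions(precision=4,suppress=True)
ct=r.get_calibration("top");cs=r.get_calibration("scene")
def un(pts,k,ox,oy):return (np.array(pts,float)+.5)/k-.5+[ox,oy]
def fit(m3,obs,x0):
    # obs: list of (cal, idx, px)
    def W(p,m):
        m=np.array(m,float);return np.c_[m[:,:2]@R2(p[2]).T+p[:2],m[:,2]]
    def f(p):
        return np.concatenate([(proj(c,W(p,np.array(m3)[i]))-px).ravel() for c,i,px in obs])
    s=least_squares(f,x0,loss="soft_l1");return s.x,f(s.x).reshape(-1,2)
if __name__=="__main__":
    rod=[[.280,0,.0065],[.280,.056,.0065],[.258,.056,.0065],[.05,0,.012],[-.05,0,.024]]
    ot=(ct,[0,1,3,4],un([(65,291),(54,377),(426,331),(580,349)],5,270,150))
    os=(cs,[0,1,3],un([(505,491),(583,463),(362,272)],4,230,100))
    for nm,o in(("both",[ot,os]),("top",[ot]),("scene",[os])):
        p,e=fit(rod,o,[.46,-.1,1.5]);print("rod",nm,p,np.degrees(p[2]),np.abs(e).max());
    rack=[[-.13,-.15,.063],[-.13,.15,.063],[.13,.15,.063],[.13,-.15,.063]]
    ot=(ct,[0,1,2,3],un([(490,553),(470,82),(70,112),(75,578)],5,150,140))
    os=(cs,[0,1,2,3],un([(378,78),(52,295),(360,637),(693,328)],3.5,320,190))
    # rack y -> world -x ; y=-0.15 -> +x (image up)
    rack=[[-.13,.15,.063],[-.13,-.15,.063],[.13,-.15,.063],[.13,.15,.063]]
    for nm,o in(("both",[ot,os]),("top",[ot]),("scene",[os])):
        p,e=fit(rack,o,[.5,.35,1.5]);print("rack",nm,p,np.degrees(p[2]),np.abs(e).max())
        if nm=="both":pr=p
    for n,c,px in(("top",ct,un([(325,396)],5,150,140)[0]),("sc",cs,un([(368,297)],3.5,320,190)[0])):
        for z in(.007,.014):
            w=onz(c,px,z);print("counter",n,z,w,"in rack",R2(pr[2]).T@(w[:2]-pr[:2]))
    print("tube mouth",onz(ct,un([(645,148)],5,270,150)[0],.074),onz(cs,un([(139,160)],4,230,100)[0],.074))
    print("teal",onz(ct,un([(612,551)],5,150,140)[0],.014))
    print("tcpyaw",r.get_state()["eef_rot"])
E
python3 fit.py
```

```text
rod both [ 0.452  -0.1519  1.3895] 79.6127611709231 0.8372001165892584
rod top [ 0.4533 -0.1514  1.3897] 79.62278120216287 0.5155228504172555
rod scene [ 0.4477 -0.1531  1.3797] 79.04863306467081 0.6496096368555868
rack both [0.5137 0.3655 1.5887] 91.02605031643408 1.3451603231511626
rack top [0.5155 0.3654 1.5827] 90.68270231038974 0.3177274147664946
rack scene [0.5126 0.3652 1.5918] 91.20489137572427 0.7576508432075002
counter top 0.007 [0.4803 0.3445 0.007 ] in rack [-0.0204  0.0338]
counter top 0.014 [0.479  0.3431 0.014 ] in rack [-0.0217  0.0351]
counter sc 0.007 [0.4711 0.3393 0.007 ] in rack [-0.0254  0.0431]
counter sc 0.014 [0.4755 0.3415 0.014 ] in rack [-0.0233  0.0387]
tube mouth [ 0.5597 -0.2441  0.074 ] [ 0.5616 -0.2449  0.074 ]
teal [0.3699 0.1636 0.014 ]
tcpyaw [ 0.8242 -0.5663  0.      0.    ]
```

```bash
cat >> h.py <<'E'
from scipy.spatial.transform import Rotation as Ro
def here():
    s=r.get_state();M=Ro.from_quat(s["eef_rot"]).as_matrix();yaw=np.degrees(np.arctan2(M[1,0],M[0,0]))
    return s,M,yaw
def plan(target,yaw):
    """yaw: wanted world angle of tool x (deg). turn is for rows (tool z down -> negative); shift valid AFTER the turn"""
    s,M,y=here();d=(yaw-y+180)%360-180
    M2=Ro.from_euler("z",d,degrees=True).as_matrix()@M
    # assume exactly down
    a=np.radians(yaw);X=np.array([np.cos(a),np.sin(a),0]);Y=np.array([np.sin(a),-np.cos(a),0]);Z=np.array([0,0,-1.])
    D=np.array(target)-s["tool_pos"]
    print("clock %.2f pos %s yaw %.2f F %s open %.3f tilt %.2f"%(s["clock"],s["tool_pos"].round(4),y,s["contact_force"].round(1),s["opening"],np.degrees(np.arccos(-M[2,2]))))
    print("turn %.4f shift after turn"%(-d/360),(np.array([X@D,Y@D,Z@D])).round(4))
E
python3 -c "
from h import *
p=[.452,-.1519];u=R2(np.radians(79.6))@[.02,0];g=np.array(p)+u;print(g)
plan([g[0],g[1],.12],-10.4)
ct=r.get_calibration('top')
for n,px,z in(('mug',(368,124),.09),('cream',(321,125),.04),('balm',(291,141),.06),('brush',(272,126),.02),('tape',(434,216),.018),('carton',(452,131),.13)):print(n,onz(ct,px,z).round(3))
"
```

```text
[ 0.45561038 -0.13222857]
clock 0.75 pos [ 0.2242 -0.5834  0.2166] yaw -68.98 F [ 0.1 -0.1 -0.4] open 1.001 tilt 0.00
turn -0.1627 shift after turn [ 0.1462 -0.4856  0.0966]
mug [ 0.741 -0.161  0.09 ]
cream [ 0.764 -0.014  0.04 ]
balm [0.708 0.085 0.06 ]
brush [0.778 0.147 0.02 ]
tape [ 0.446 -0.357  0.018]
carton [ 0.69  -0.417  0.13 ]
```

```bash
python3 -m jog '[[0,0,0,-0.0232,0],[0,0,0,-0.0232,0],[0,0,0,-0.0232,0],[0,0,0,-0.0232,0],[0,0,0,-0.0232,0],[0,0,0,-0.0232,0],[0,0,0,-0.0232,0]]'
python3 -m jog '[[0.0112,-0.0374,0.002,0,0],[0.0112,-0.0374,0.002,0,0],[0.0112,-0.0374,0.002,0,0],[0.0112,-0.0374,0.002,0,0],[0.0112,-0.0374,0.002,0,0],[0.0112,-0.0374,0.002,0,0],[0.0112,-0.0374,0.002,0,0],[0.0112,-0.0374,0.002,0,0],[0.0112,-0.0374,0.002,0,0],[0.0112,-0.0374,0.002,0,0],[0.0112,-0.0374,0.002,0,0],[0.0112,-0.0374,0.002,0,0],[0.0112,-0.0374,0.002,0,0],[0,0,0,0,0],[0,0,0,0,0]]'
python3 - <<'E'
from h import *
from fit import fit
plan([.4556,-.1322,.12],-10.4)
c=r.get_calibration("wrist");im=r.snapshot("wrist")
m=np.array([[.05,0,.012],[-.05,.009,.024],[-.05,-.009,.024],[.05,.009,.024],[.05,-.009,.024],[.28,0,.0065],[.28,.056,.0065]])
W=np.c_[m[:,:2]@R2(np.radians(79.6)).T+[.452,-.1519],m[:,2]]
q=proj(c,W);print(q.round())
im=im.copy()
for p in q: cv2.circle(im,(int(p[0]),int(p[1])),2,(0,255,0),-1)
save(im,"w1.png")
E
```

```text
clock: 1.45
tool_pos: [0.224, -0.5835, 0.2167]
eef_rot: [0.996, -0.089, -0.0, 0.0]
contact_force: [0.8, -0.3, 0.6]
opening: 1.001
clock: 2.95
tool_pos: [0.4565, -0.1312, 0.1907]
eef_rot: [0.996, -0.09, 0.0, 0.0]
contact_force: [0.1, -0.8, -1.0]
opening: 1.006
clock 2.95 pos [ 0.4565 -0.1312  0.1907] yaw -10.38 F [ 0.1 -0.8 -1. ] open 1.006 tilt 0.02
turn 0.0001 shift after turn [-0.0007  0.0011  0.0707]
[[ 313.  141.]
 [ 304.  236.]
 [ 321.  236.]
 [ 304.  143.]
 [ 322.  143.]
 [ 313. -117.]
 [ 250. -116.]]
```

View pics/w1.png

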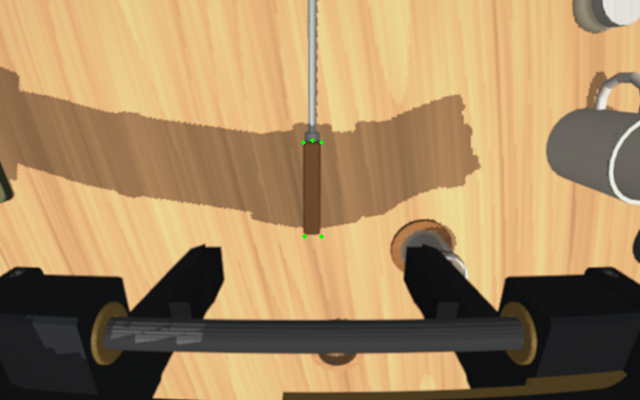

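The handle in the wrist view spans (303-321, 138-234), matching the predicted corners to about 1 mm.

```bash
python3 -m jog '[[-0.0007,0.001,0.02,0,0.2],[0,0,0.02,0,0.4],[0,0,0.02,0,0.4],[0,0,0.02,0,0.4],[0,0,0.02,0,0.4],[0,0,0.02,0,0.4],[0,0,0.02,0,0.4],[0,0,0.02,0,0.4],[0,0,0.015,0,0.4],[0,0,0.008,0,0.4],[0,0,0.003,0,0.4],[0,0,0.001,0,0.4],[0,0,0,0,0.4],[0,0,0,0,0.4]]' 20
python3 -m jog '[[0,0,0,0,0.7],[0,0,0,0,0.9],[0,0,0,0,1],[0,0,0,0,1],[0,0,0,0,1],[0,0,0,0,1],[0,0,0,0,1],[0,0,0,0,1],[0,0,0,0,1],[0,0,0,0,1]]' 35
```

```text
clock: 4.4
tool_pos: [0.4555, -0.1331, 0.0042]
eef_rot: [0.996, -0.092, 0.001, 0.0]
contact_force: [-0.3, -0.3, -0.6]
opening: 0.6
clock: 5.4
tool_pos: [0.4552, -0.1329, 0.0036]
eef_rot: [0.996, -0.092, -0.0, 0.0]
contact_force: [-0.2, -0.3, 0.6]
opening: 0.004
```

```bash
python3 - <<'E'
from h import *
save(r.snapshot("wrist"),"w2.png");save(r.snapshot("scene"),"s2.png",(230,60,430,240),4)
E
```

```text
(no output)
```

View pics/w2.png

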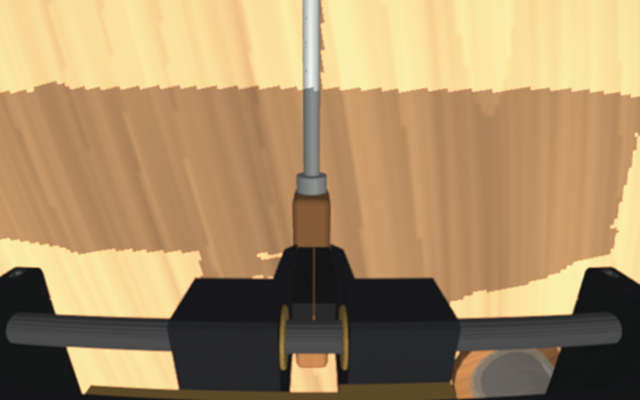

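View pics/s2.png

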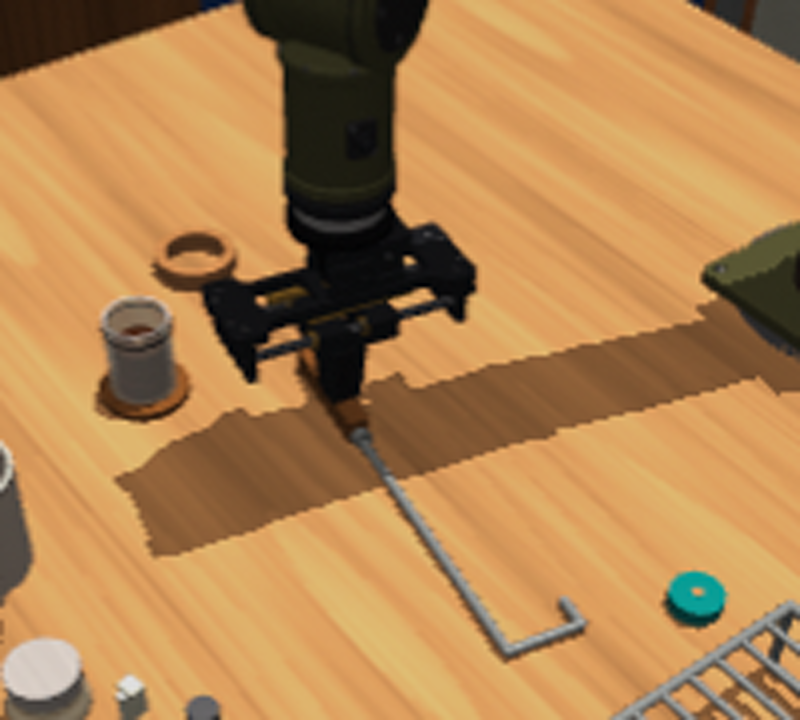

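```bash
python3 -m jog '[[0,0,-0.01,0,1],[0,0,-0.01,0,1],[0,0,-0.01,0,1],[0,0,0,0,1]]'; python3 - <<'E'
from h import *
save(r.snapshot("wrist"),"w3.png");save(r.snapshot("scene"),"s3.png",(230,60,430,240),4)
E
```

```text
clock: 5.9
tool_pos: [0.4561, -0.1332, 0.0353]
eef_rot: [0.996, -0.092, 0.001, 0.0]
contact_force: [-0.7, 0.1, -0.6]
opening: 0.007
```

View pics/w3.png

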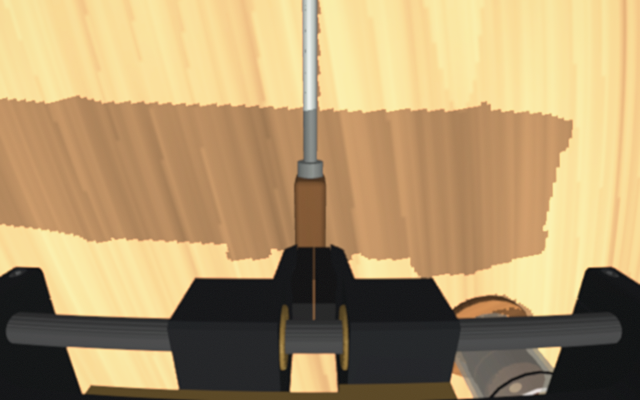

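View pics/s3.png

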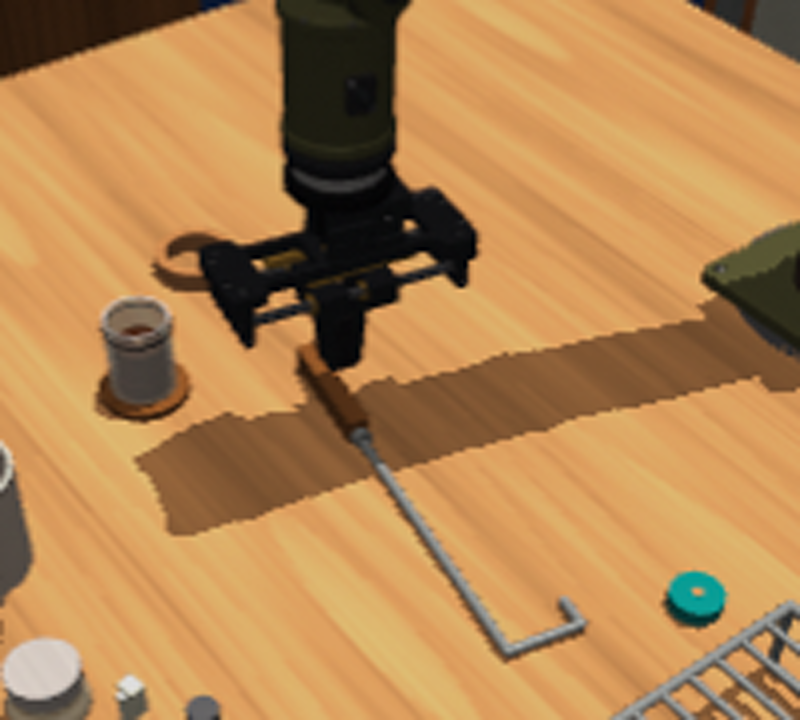

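```bash
python3 - <<'E'
from h import *
np.set_printoptions(precision=4,suppress=True)
s,M,y=here();t=s["tool_pos"];print(t)
for cam in("scene","wrist"):
    c=r.get_calibration(cam)
    print(cam,[proj(c,t+np.array([0,0,z]))[0].round(1) for z in(-.02,0,.02,.04,.06)])
c=r.get_calibration("wrist");print("wrist cam C rel tcp in tool",M.T@(-np.array(c["R"]).T@c["t"]-t))
im=r.snapshot("scene").copy();c=r.get_calibration("scene")
for z in (0,.02,.04):
    p=proj(c,t+np.array([0,0,z]))[0];im[int(round(p[1])),int(round(p[0]))]=(255,0,0)
save(im,"s4.png",(270,90,370,180),7)
E
```

```text
[ 0.4556 -0.133   0.0342]
scene [array([315. , 161.4]), array([314.9, 156.4]), array([314.9, 151.3]), array([314.9, 146. ]), array([314.9, 140.6])]
wrist [array([313.5, 229.2]), array([313.6, 243.8]), array([313.6, 261.8]), array([313.7, 284.4]), array([313.9, 313.4])]
wrist cam C rel tcp in tool [-0.0002 -0.0801 -0.1668]
```

View pics/s4.png

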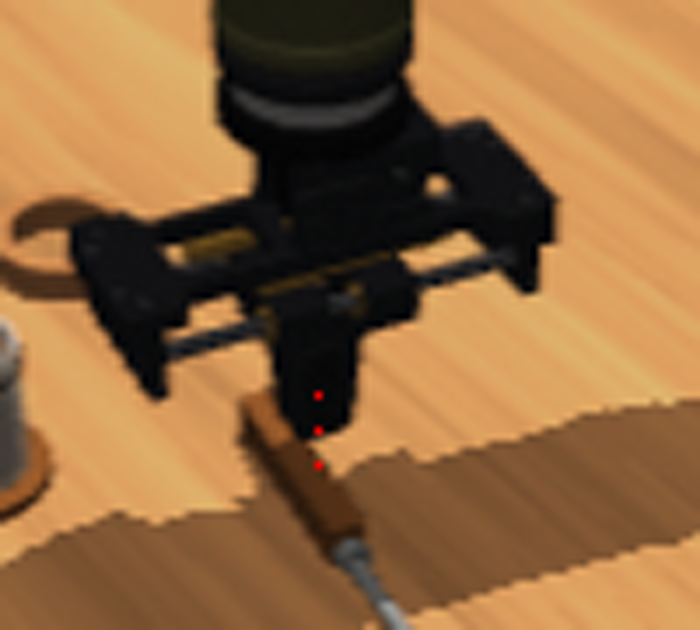

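```bash
python3 - <<'E'
from h import *
print(r.grip_depth, [a for a in dir(r) if a[0]!='_'])
s,M,y=here();t=s["tool_pos"];c=r.get_calibration("wrist")
for yy in(-.009,.009):
  print(yy,[proj(c,t+M@np.array([0.015,yy,z]))[0].round(1) for z in(0,-.01,-.02,-.03)])
save(r.snapshot("wrist"),"w5.png",(230,200,400,360),4.5)
E
```

```text
0.0187 ['Unreachable', 'cut_out', 'finish_job', 'get_calibration', 'get_state', 'grip_depth', 'snapshot']
-0.009 [array([341.8, 228.5]), array([343.4, 236.3]), array([345.1, 245. ]), array([347.1, 254.8])]
0.009 [array([340.9, 258.7]), array([342.4, 267.8]), array([344., 278.]), array([345.8, 289.3])]
```

View pics/w5.png

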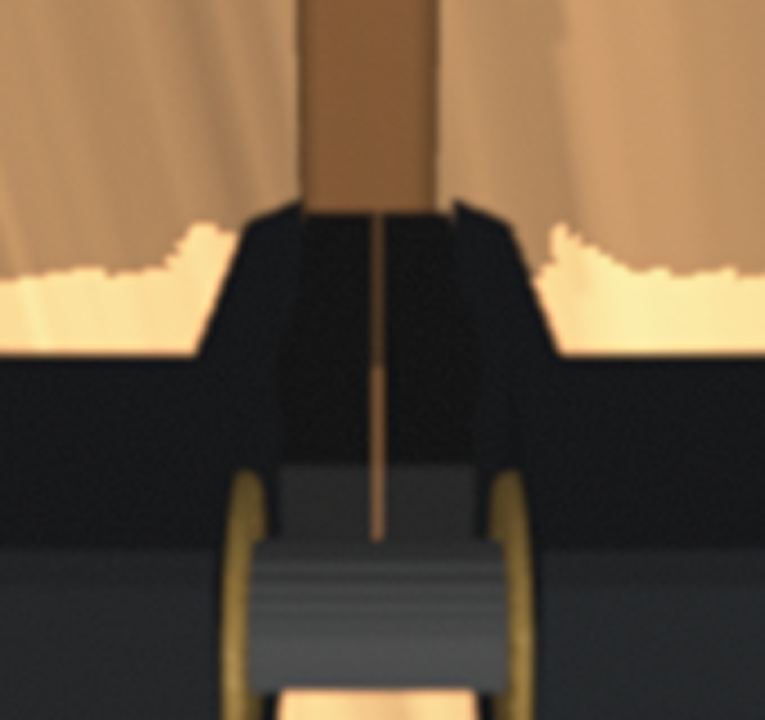

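The closed fingertips (wrist 313,247; scene 315,152) sit about 20 mm above the reported tool position. The fingers shut just above the handle and the rod did not move. I'll apply that offset (real tip z ≈ reported z + 0.021) and go lower, watching the force.

```bash
python3 -m jog '[[0,0,0,0,0.4],[0,0,0,0,0.4],[0,0,0,0,0.4],[0,0,0,0,0.4],[0,0,0,0,0.4],[0,0,0,0,0.4]]' 20
python3 -m jog '[[0,0,0.01,0,0.4],[0,0,0.01,0,0.4],[0,0,0.01,0,0.4],[0,0,0.006,0,0.4],[0,0,0.004,0,0.4],[0,0,0.003,0,0.4],[0,0,0,0,0.4]]'
```

```text
clock: 6.7
tool_pos: [0.4552, -0.1328, 0.0336]
eef_rot: [0.996, -0.092, -0.0, 0.0]
contact_force: [0.1, -0.2, 0.4]
opening: 0.527
clock: 7.4
tool_pos: [0.4551, -0.1328, -0.0097]
eef_rot: [0.996, -0.092, -0.0, 0.0]
contact_force: [-0.1, -1.2, -0.1]
opening: 0.603
```

```bash
python3 -m jog '[[0,0,0.002,0,0.4],[0,0,0.002,0,0.4],[0,0,0.002,0,0.4],[0,0,0,0,0.4],[0,0,0,0,0.4]]'; python3 - <<'E'
from h import *
save(r.snapshot("scene"),"s6.png",(270,90,370,180),7)
E
```

```text
clock: 7.9
tool_pos: [0.4552, -0.1329, -0.0154]
eef_rot: [0.996, -0.092, 0.0, 0.0]
contact_force: [-0.2, -0.4, -0.6]
opening: 0.599
```

View pics/s6.png

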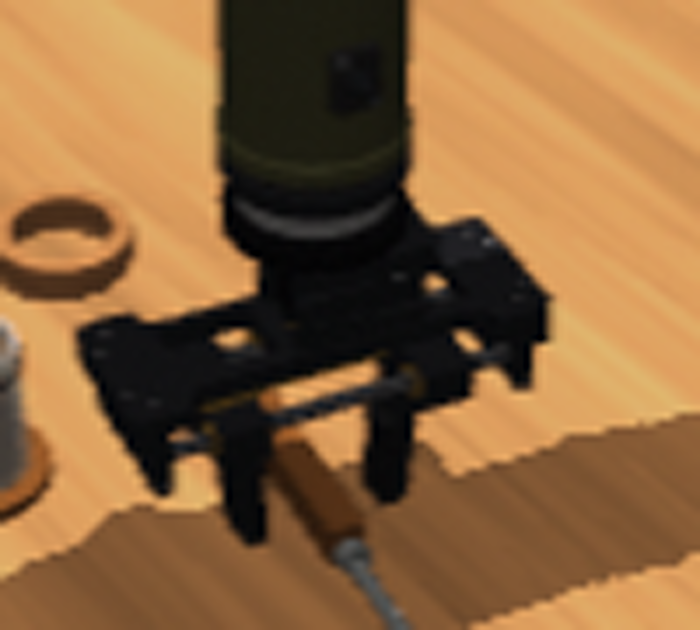

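The fingers now straddle the handle at scene crop (240,540) and (385,495).

```bash
python3 -m jog '[[0,0,0,0,0.7],[0,0,0,0,0.9],[0,0,0,0,1],[0,0,0,0,1],[0,0,0,0,1],[0,0,0,0,1],[0,0,0,0,1],[0,0,0,0,1]]' 40; python3 -m jog '[[0,0,-0.01,0,1],[0,0,-0.01,0,1],[0,0,-0.005,0,1],[0,0,0,0,1],[0,0,0,0,1]]'; python3 - <<'E'
from h import *
save(r.snapshot("scene"),"s7.png",(270,90,400,240),5);save(r.snapshot("top"),"t7.png",(270,150,430,260),5)
E
```

```text
clock: 8.75
tool_pos: [0.4552, -0.1329, -0.0154]
eef_rot: [0.996, -0.092, -0.0, 0.0]
contact_force: [0.1, 0.3, 1.0]
opening: 0.198
clock: 9.25
tool_pos: [0.4554, -0.1329, 0.0099]
eef_rot: [0.996, -0.092, 0.0, -0.0]
contact_force: [-0.1, -0.2, -0.2]
opening: 0.2
```

View pics/s7.png

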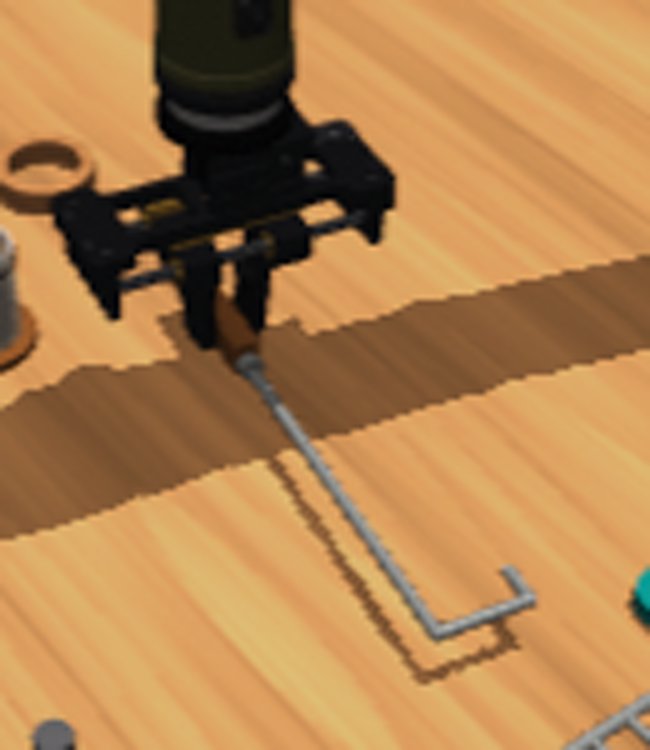

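View pics/t7.png

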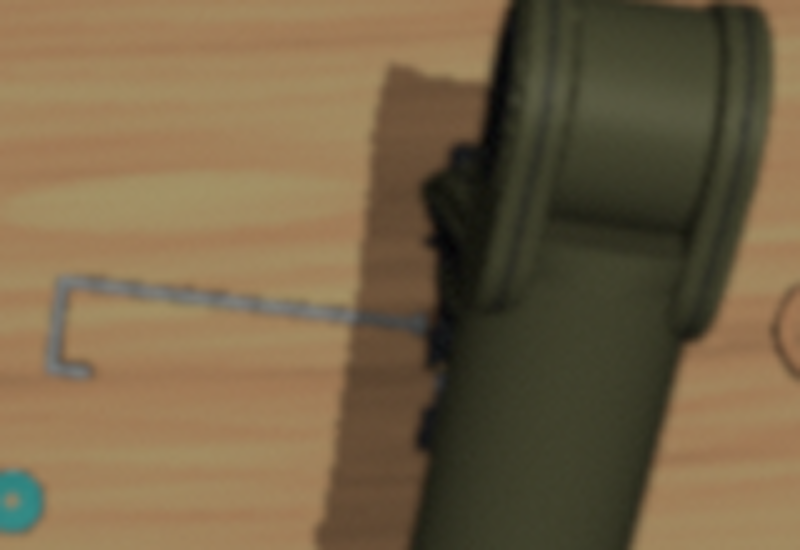

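```bash
python3 - <<'E'
from fit import *
z=.0318
rod=[[.280,0,z],[.280,.056,z],[.258,.056,z],[.05,0,z],[-.05,0,z]]
ot=(ct,[0,1,3],un([(65,283),(53,371),(424,324)],5,270,150))
os=(cs,[0,1,3],un([(436,633),(532,598),(251,362)],5,270,90))
s,M,y=here();print(s["tool_pos"],y)
for nm,o in(("both",[ot,os]),("top",[ot]),("scene",[os])):
    p,e=fit(rod,o,[.46,-.1,1.5]);print(nm,p,np.degrees(p[2]),np.abs(e).max(),"tool in rod",R2(p[2]).T@(s["tool_pos"][:2]-p[:2]))
E
```

```text
[ 0.4551 -0.1329  0.0095] -10.52238333967907
both [ 0.4517 -0.1526  1.3883] 79.54383973887768 1.0375366024488812 tool in rod [0.02   0.0002]
top [ 0.4556 -0.152   1.3985] 80.12538424733573 0.4580152934790931 tool in rod [0.0188 0.0037]
scene [ 0.4478 -0.154   1.3795] 79.04018252958062 0.3645459304057681 tool in rod [ 0.0221 -0.0032]
```

```bash
python3 -m jog '[[0.014,-0.0026,0,0,1],[0.014,-0.0026,0,0,1],[0.014,-0.0026,0,0,1],[0.014,-0.0026,0,0,1],[0,0,0,-0.008,1],[0,0,0,-0.008,1],[0,0,0,-0.008,1],[0,0,0,-0.008,1],[0,0,0,0,1],[0,0,0,0,1]]'; python3 - <<'E'
from h import *
plan([.5094+.0037-.002,-.10+.0,.0099],1.0)
plan([.5089,.1363,.0099],1.0)
save(r.snapshot("top"),"t8.png",(150,140,310,270),5);save(r.snapshot("scene"),"s8.png",(290,120,500,300),3.5)
E
```

```text
clock: 10.35
tool_pos: [0.5119, -0.1328, 0.0093]
eef_rot: [1.0, 0.008, -0.0, -0.0]
contact_force: [0.5, 0.6, -1.2]
opening: 0.199
clock 10.35 pos [ 0.5119 -0.1328  0.0093] yaw 0.94 F [ 0.5  0.6 -1.2] open 0.199 tilt 0.04
turn -0.0002 shift after turn [-0.0002 -0.0328 -0.0006]
clock 10.35 pos [ 0.5119 -0.1328  0.0093] yaw 0.94 F [ 0.5  0.6 -1.2] open 0.199 tilt 0.04
turn -0.0002 shift after turn [ 0.0017 -0.2691 -0.0006]
```

View pics/t8.png

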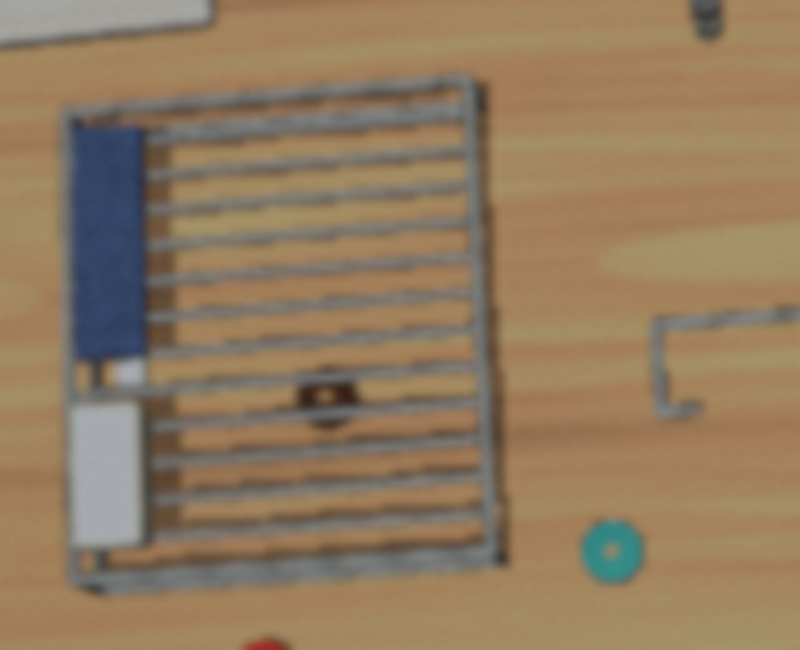

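View pics/s8.png

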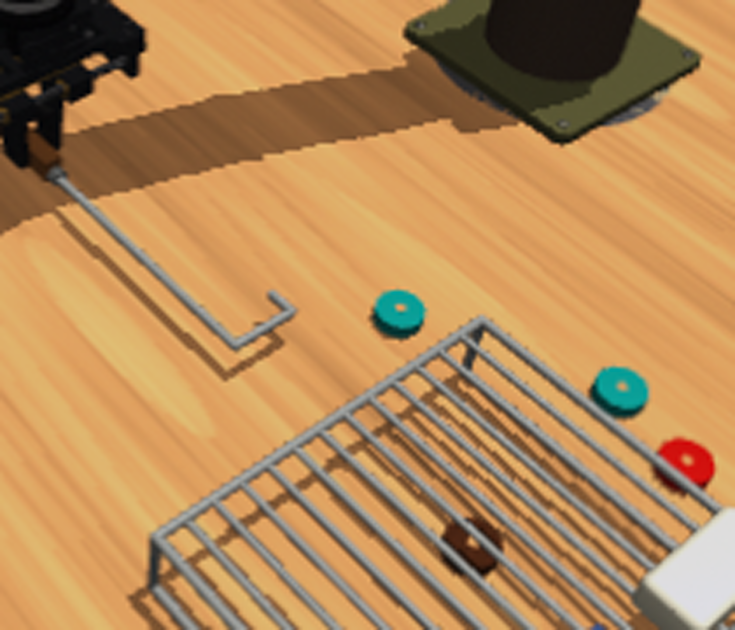

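```bash
python3 -m jog '[[0.0017,-0.015,0,0,1],[0,-0.015,0,0,1],[0,-0.015,0,0,1],[0,-0.015,0,0,1],[0,-0.015,0,0,1],[0,-0.015,0,0,1],[0,-0.015,0,0,1],[0,-0.015,0,0,1],[0,-0.015,0,0,1],[0,-0.015,0,0,1]]'; python3 - <<'E'
from h import *
plan([.5089,.1363,.0099],1.0)
save(r.snapshot("top"),"t9.png",(150,140,310,270),5);save(r.snapshot("scene"),"s9.png",(290,150,500,330),3.5)
E
```

```text
clock: 11.45
tool_pos: [0.5113, 0.0179, 0.0096]
eef_rot: [1.0, 0.008, 0.0, 0.0]
contact_force: [-0.5, -0.1, -2.4]
opening: 0.198
clock 11.45 pos [0.5113 0.0179 0.0096] yaw 0.97 F [-0.5 -0.1 -2.4] open 0.198 tilt 0.01
turn -0.0001 shift after turn [-0.0003 -0.1185 -0.0003]
```

View pics/t9.png

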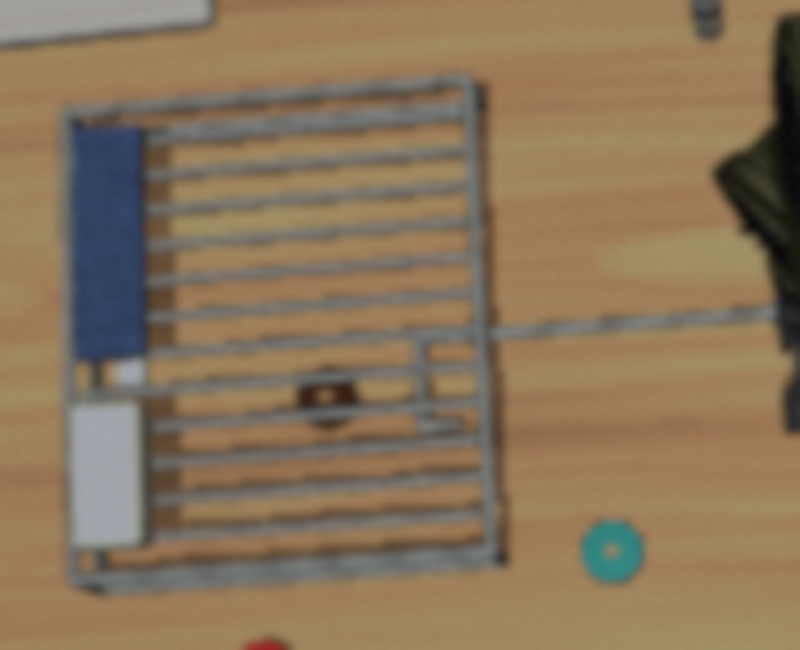

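View pics/s9.png

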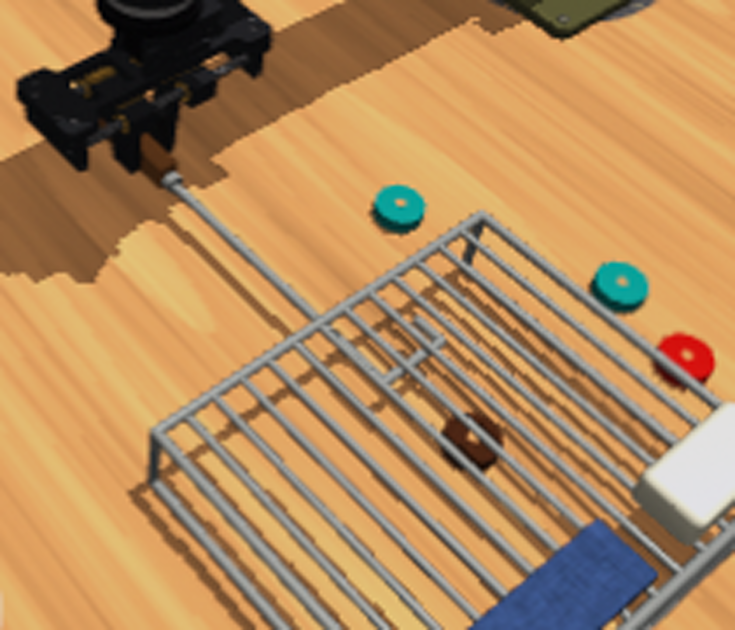

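```bash
python3 - <<'E'
from fit import *
z=.0318
def o(c,a,k,ox,oy,z):return onz(c,un([a],k,ox,oy)[0],z).round(4)
A=o(ct,(420,337),5,150,140,z);B=o(ct,(427,426),5,150,140,z);C=o(ct,(327,398),5,150,140,.010);print("top",A,B,C)
A=o(cs,(385,382),3.5,290,150,z);B=o(cs,(440,341),3.5,290,150,z);C=o(cs,(471,437),3.5,290,150,.014);print("sc",A,B,C)
s,M,y=here();t=s["tool_pos"][:2]
for q in([.28,0],[.28,.056],[.256,.028]):print("kin",q,t+R2(np.radians(y+90))@(np.array(q)-[.0195,.0003]))
E
```

```text
top [0.5102 0.2783 0.0318] [0.453  0.2754 0.0318] [0.4784 0.3426 0.01  ]
sc [0.5036 0.2819 0.0318] [0.4487 0.2797 0.0318] [0.4765 0.3407 0.014 ]
kin [0.28, 0] [0.5063 0.2807]
kin [0.28, 0.056] [0.4503 0.2795]
kin [0.256, 0.028] [0.4788 0.2561]
```

```bash
python3 -m jog '[[0,-0.013,0,0,1],[0,-0.013,0,0,1],[0,-0.013,0,0,1],[0,-0.013,0,0,1],[0,-0.013,0,0,1],[0,-0.013,0,0,1],[0,-0.013,0,0,1],[0,-0.013,0,0,1],[0,-0.013,0,0,1],[0,0,0,0,1],[0,0,0,0,1]]'; python3 - <<'E'
from h import *
plan([.5089,.1363,.0099],1.0)
save(r.snapshot("top"),"t10.png",(150,140,310,270),5);save(r.snapshot("scene"),"s10.png",(290,150,500,330),3.5)
E
```

```text
clock: 12.65
tool_pos: [0.5091, 0.1341, 0.0096]
eef_rot: [1.0, 0.009, -0.0, 0.0]
contact_force: [0.3, -0.8, -1.6]
opening: 0.2
clock 12.65 pos [0.5091 0.1341 0.0096] yaw 1.02 F [ 0.3 -0.8 -1.6] open 0.200 tilt 0.04
turn 0.0001 shift after turn [-0.0002 -0.0023 -0.0003]
```

View pics/t10.png

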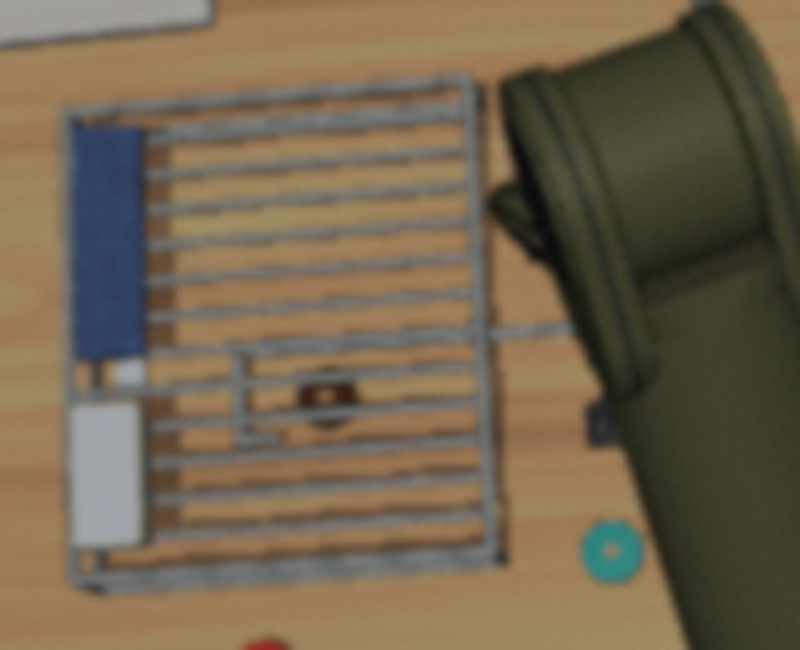

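View pics/s10.png

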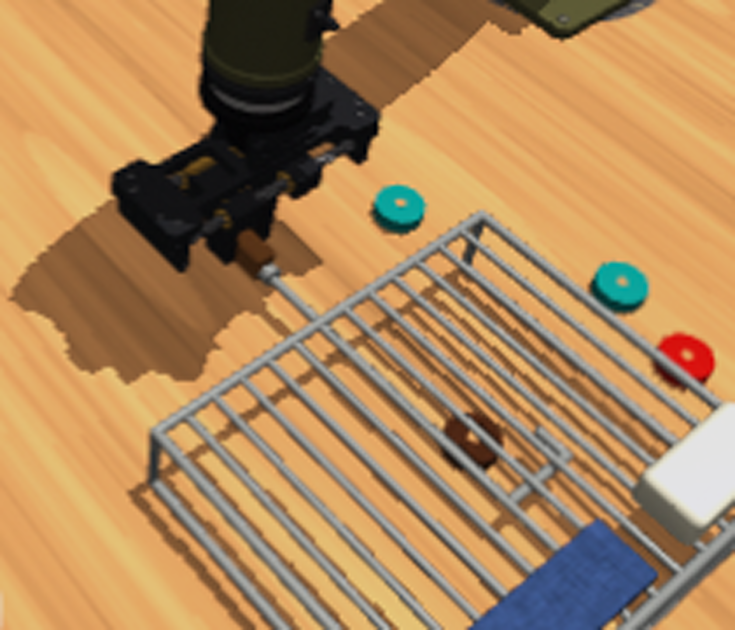

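```bash
python3 -m jog '[[0,-0.006,0,0,1],[0,0,0,0,1],[0,0,0.005,0,1],[0,0,0.005,0,1],[0,0,0.005,0,1],[0,0,0.004,0,1],[0,0,0.003,0,1],[0,0,0.0015,0,1],[0,0,0,0,1],[0,0,0,0,1]]'; python3 - <<'E'
from h import *
plan([.5089,.1363,-.014],1.0)
save(r.snapshot("top"),"t11.png",(150,140,310,270),5);save(r.snapshot("scene"),"s11.png",(290,150,500,330),3.5)
E
```

```text
clock: 13.75
tool_pos: [0.5092, 0.1402, -0.0138]
eef_rot: [1.0, 0.009, 0.0, 0.0]
contact_force: [0.0, -0.2, -1.8]
opening: 0.204
clock 13.75 pos [ 0.5092  0.1402 -0.0138] yaw 1.00 F [ 0.  -0.2 -1.8] open 0.204 tilt 0.01
turn -0.0000 shift after turn [-0.0003  0.0038  0.0002]
```

View pics/t11.png

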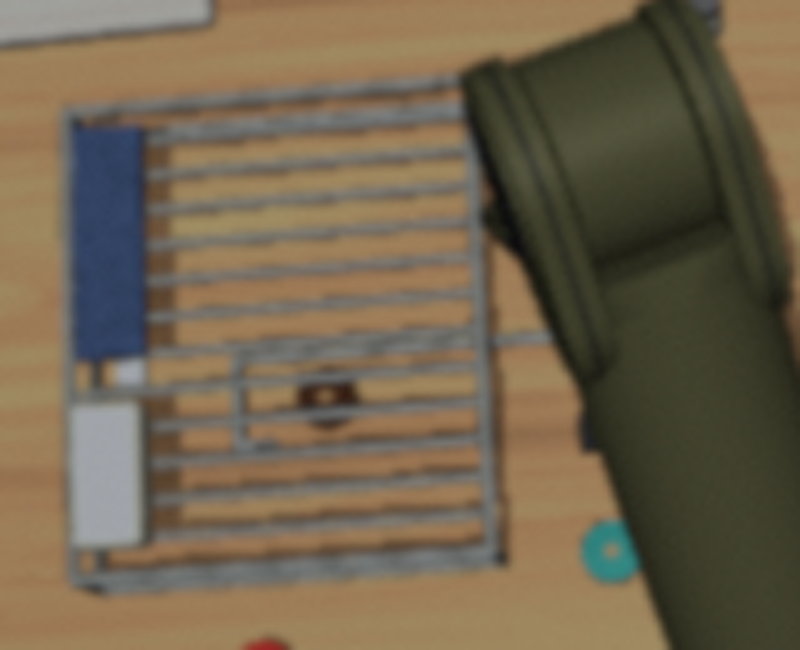

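View pics/s11.png

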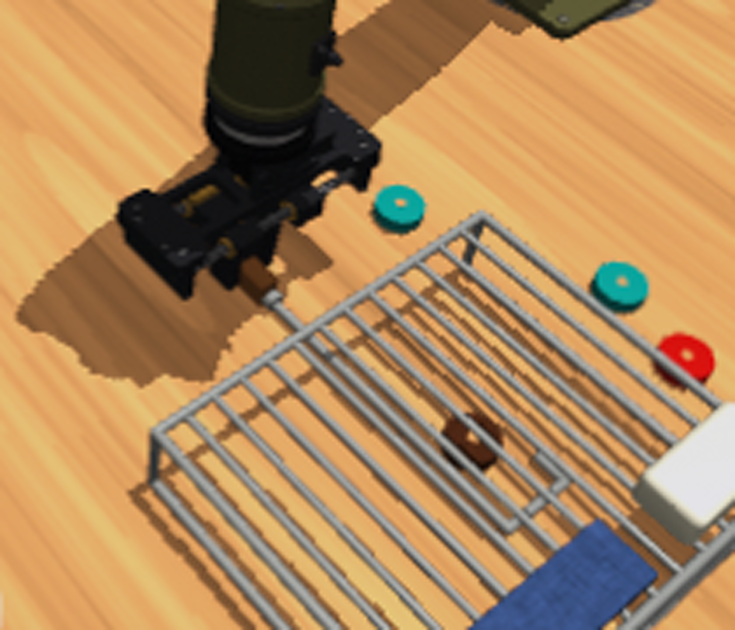

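```bash
python3 -m jog '[[0,0.004,0,0,1],[0,0.006,0,0,1],[0,0.006,0,0,1],[0,0.006,0,0,1],[0,0.006,0,0,1],[0,0.006,0,0,1],[0,0.008,0,0,1],[0,0.008,0,0,1],[0,0.008,0,0,1],[0,0.008,0,0,1],[0,0.008,0,0,1],[0,0.008,0,0,1],[0,0.008,0,0,1],[0,0.008,0,0,1]]'; python3 - <<'E'
from h import *
plan([.5089,.1363,-.014],1.0)
save(r.snapshot("top"),"t12.png",(150,140,310,270),5);save(r.snapshot("scene"),"s12.png",(290,150,500,330),3.5)
E
```

```text
clock: 15.25
tool_pos: [0.5109, 0.0415, -0.0139]
eef_rot: [1.0, 0.009, 0.0, 0.0]
contact_force: [-0.1, 0.3, -1.3]
opening: 0.199
clock 15.25 pos [ 0.5109  0.0415 -0.0139] yaw 1.00 F [-0.1  0.3 -1.3] open 0.199 tilt 0.01
turn 0.0000 shift after turn [-0.0003 -0.0948  0.0001]
```

View pics/t12.png

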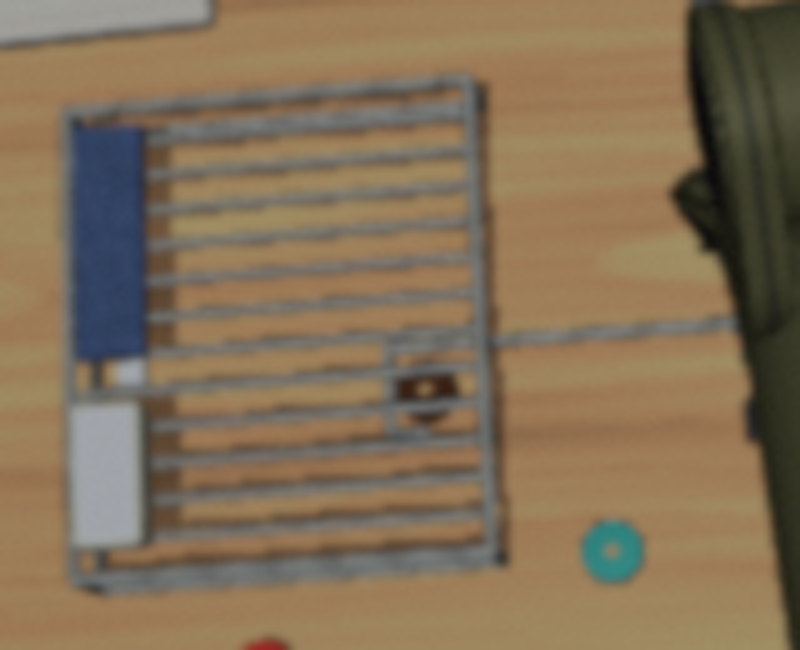

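View pics/s12.png

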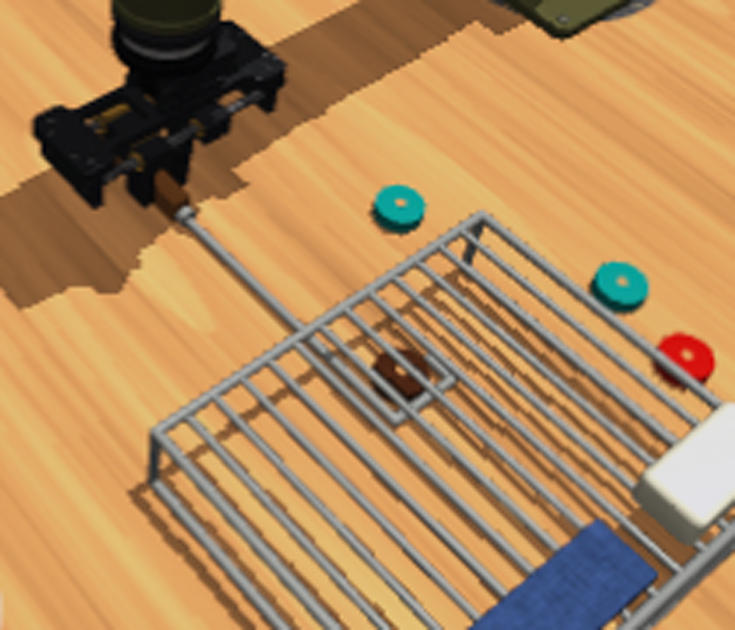

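The counter sits in the hook pocket and is following the rod: top crop (425,390), scene crop (402,370). I'll keep drawing it out.

```bash
python3 -m jog '[[0,0.006,0,0,1],[0,0.009,0,0,1],[0,0.01,0,0,1],[0,0.01,0,0,1],[0,0.01,0,0,1],[0,0.01,0,0,1],[0,0.01,0,0,1],[0,0.01,0,0,1],[0,0.01,0,0,1],[0,0.01,0,0,1],[0,0.01,0,0,1],[0,0.01,0,0,1],[0,0.01,0,0,1],[0,0.01,0,0,1],[0,0.01,0,0,1],[0,0.008,0,0,1],[0,0.005,0,0,1],[0,0.003,0,0,1],[0,0,0,0,1],[0,0,0,0,1]]'; python3 - <<'E'
from h import *
plan([.5089,.1363,-.014],1.0)
save(r.snapshot("top"),"t13.png",(190,160,350,270),5);save(r.snapshot("scene"),"s13.png",(260,120,470,300),3.5)
E
```

```text
clock: 17.35
tool_pos: [0.5137, -0.1183, -0.0139]
eef_rot: [1.0, 0.009, 0.0, -0.0]
contact_force: [-0.3, 0.7, -1.1]
opening: 0.2
clock 17.35 pos [ 0.5137 -0.1183 -0.0139] yaw 1.04 F [-0.3  0.7 -1.1] open 0.200 tilt 0.02
turn 0.0001 shift after turn [-4.000e-04 -2.547e-01  1.000e-04]
```

View pics/t13.png

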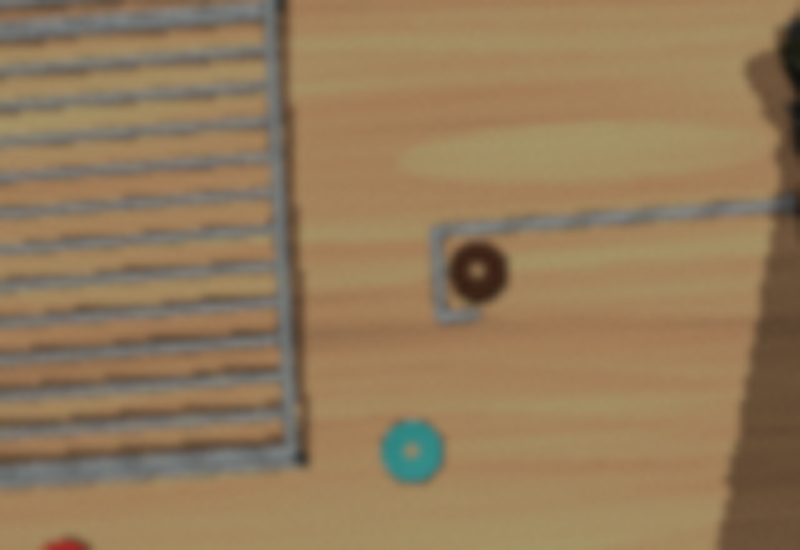

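View pics/s13.png

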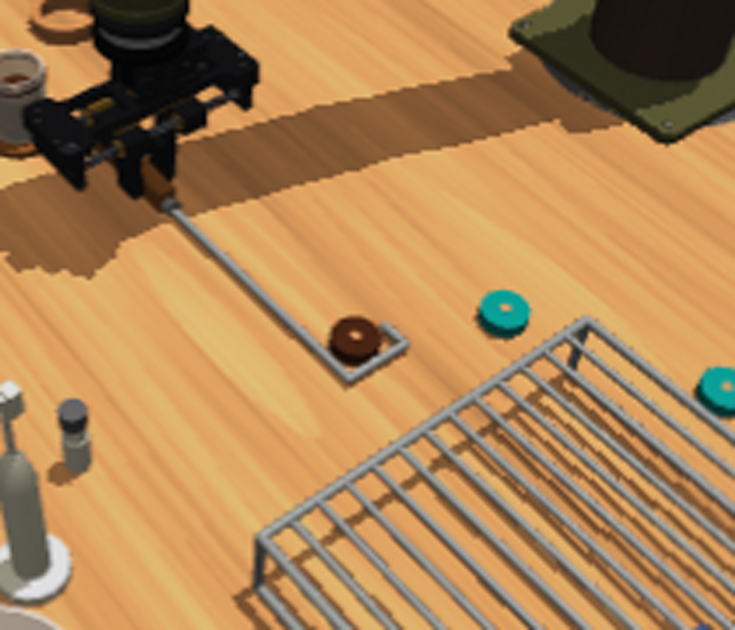

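```bash
python3 -m jog '[[0,-0.004,0,0,1],[0,0,-0.008,0,1],[0,0,-0.012,0,1],[0,0,-0.012,0,1],[0.018,-0.004,0,0,1],[0.018,-0.004,0,0,1],[0,0,0,0.015,1],[0,0,0,0.015,1],[0,0,0,0.015,1],[0,0,0,0.015,1],[0,0,0,0,1],[0,0,0.012,0,1],[0,0,0.012,0,1],[0,0,0.006,0,1],[0,0,0.0025,0,1],[0,0,0.001,0,1],[0,0,0,0,1]]'; python3 - <<'E'
from h import *
plan([.55,-.11,-.0155],-20)
save(r.snapshot("top"),"t14.png",(250,140,410,260),5);save(r.snapshot("scene"),"s14.png",(260,110,440,250),4)
E
```

```text
clock: 19.15
tool_pos: [0.5486, -0.1061, -0.0153]
eef_rot: [0.984, -0.179, -0.001, 0.0]
contact_force: [-2.5, 0.2, 3.8]
opening: 0.202
clock 19.15 pos [ 0.5486 -0.1061 -0.0153] yaw -20.57 F [-2.5  0.2  3.8] open 0.202 tilt 0.09
turn -0.0016 shift after turn [0.0027 0.0032 0.0002]
```

View pics/t14.png

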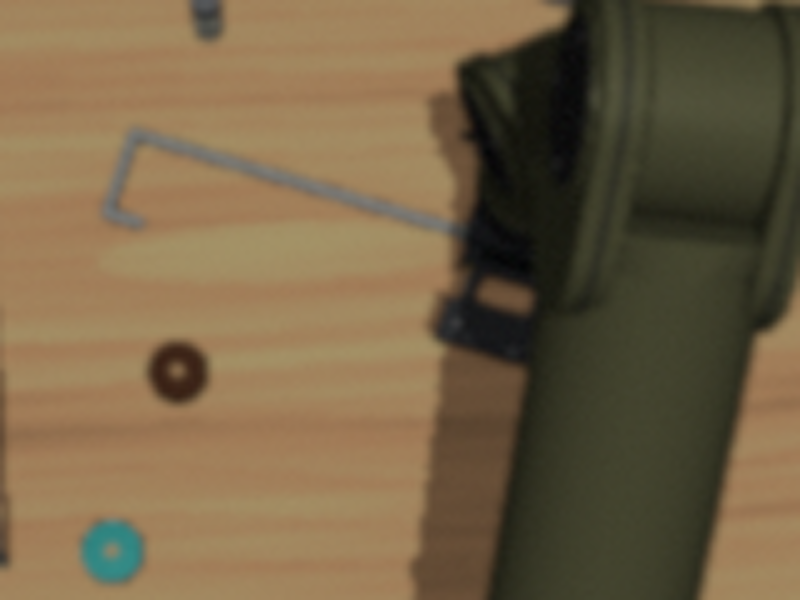

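View pics/s14.png

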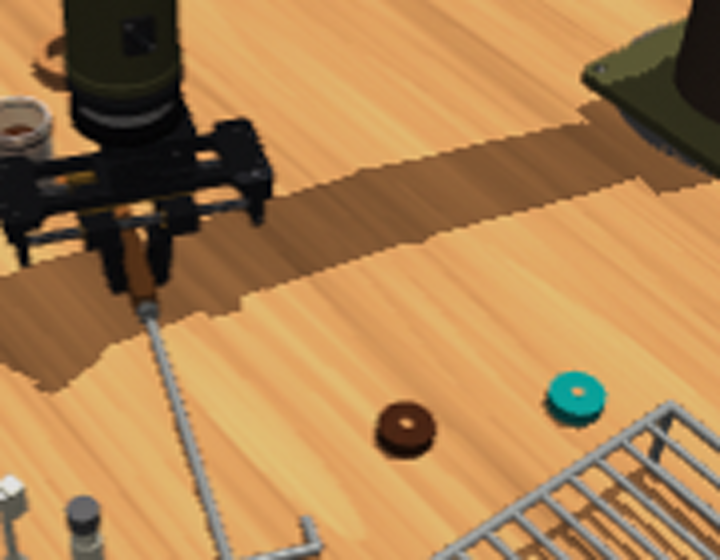

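```bash
python3 -m jog '[[0,0,0,0,0.9],[0,0,0,0,0.7],[0,0,0,0,0.6],[0,0,0,0,0.6],[0,0,0,0,0.6],[0,0,-0.02,0,0.6],[0,0,-0.04,0,0.6],[0,0,-0.04,0,0.5],[0,0,-0.03,0,0.4],[0,0,0,0,0.4]]'; python3 - <<'E'
from fit import *
a=onz(ct,un([(178,371)],5,250,140)[0],.014);b=onz(cs,un([(406,424)],4,260,110)[0],.014);m=(a+b)/2
print(a,b)
plan([m[0],m[1],.12],91)
plan([m[0],m[1],.12],-89)
print(r.get_state()["q"])
E
```

```text
clock: 20.25
tool_pos: [0.5524, -0.1064, 0.1185]
eef_rot: [0.984, -0.179, 0.004, -0.0]
contact_force: [1.5, 0.9, -0.0]
opening: 0.597
[0.4823 0.1168 0.014 ] [0.4806 0.1155 0.014 ]
clock 20.25 pos [ 0.5524 -0.1064  0.1185] yaw -20.63 F [ 1.5  0.9 -0. ] open 0.597 tilt 0.47
turn -0.3101 shift after turn [ 0.2238 -0.0671 -0.0015]
clock 20.25 pos [ 0.5524 -0.1064  0.1185] yaw -20.63 F [ 1.5  0.9 -0. ] open 0.597 tilt 0.47
turn 0.1899 shift after turn [-0.2238  0.0671 -0.0015]
[ 0.3062  0.7566 -0.3347  1.8491  0.4137  0.5961 -0.6481]
```

```bash
python3 -m jog '[[0,0,0,-0.0143,0.3],[0,0,0,-0.0143,0.3],[0,0,0,-0.0143,0.3],[0,0,0,-0.0143,0.3],[0,0,0,0,0.3]]'; python3 -c "
from h import *
plan([.4815,.1162,.10],0)"
```

```text
clock: 20.75
tool_pos: [0.5488, -0.1063, 0.1136]
eef_rot: [1.0, -0.0, -0.001, -0.0]
contact_force: [-0.6, 1.3, -0.3]
opening: 0.699
clock 20.75 pos [ 0.5488 -0.1063  0.1136] yaw -0.00 F [-0.6  1.3 -0.3] open 0.699 tilt 0.09
turn -0.0000 shift after turn [-0.0673 -0.2225  0.0136]
```

```bash
python3 -m jog '[[-0.0084,-0.0278,0,0,0.3],[-0.0084,-0.0278,0,0,0.3],[-0.0084,-0.0278,0,0,0.3],[-0.0084,-0.0278,0,0,0.3],[-0.0084,-0.0278,0,0,0.3],[-0.0084,-0.0278,0,0,0.3],[-0.0084,-0.0278,0,0,0.3],[-0.0084,-0.0278,0,0,0.3],[0,0,0,0,0.3],[0,0,0,0,0.3],[0,0,0,0,0.3]]'; python3 - <<'E'
from h import *
plan([.4815,.1162,-.014],0)
im=r.snapshot("wrist");c=r.get_calibration("wrist")
for d in r.cut_out("counter","wrist")[:3]:
    ys,xs=np.nonzero(d["pixels"]);p=(xs.mean(),ys.mean());print(d["score"],d["rect"],p,onz(c,p,.009))
for d in r.cut_out("rod","wrist")[:2]: print("rod",d["score"],d["rect"])
save(im,"w15.png");t=r.snapshot("top");save(t,"t15.png",(250,140,410,260),5)
E
```

```text
clock: 21.85
tool_pos: [0.4824, 0.1148, 0.1142]
eef_rot: [1.0, -0.001, -0.0, 0.001]
contact_force: [-0.5, -0.3, -0.5]
opening: 0.7
clock 21.85 pos [0.4824 0.1148 0.1142] yaw -0.16 F [-0.5 -0.3 -0.5] open 0.700 tilt 0.08
turn -0.0005 shift after turn [-0.0009 -0.0014  0.1282]
0.93 [286.8, 163.2, 334.7, 207.3] (np.float64(310.93868450390187), np.float64(185.12764771460422)) [0.48022627 0.11763133 0.009     ]
0.56 [144.8, 104.0, 199.4, 155.5] (np.float64(171.67605633802816), np.float64(130.22112676056338)) [0.36877077 0.16381858 0.009     ]
rod 0.69 [367.3, 129.6, 506.4, 394.7]
```

View pics/w15.png

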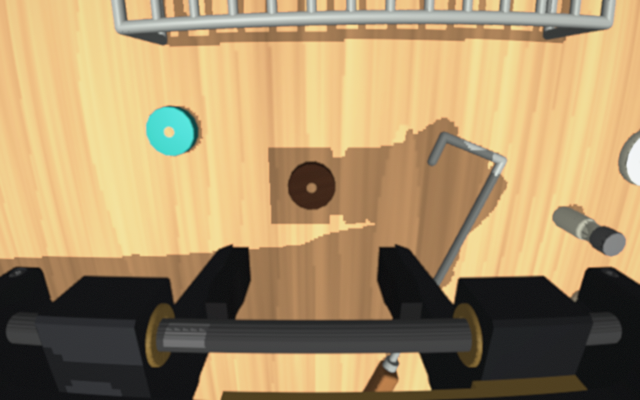

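View pics/t15.png

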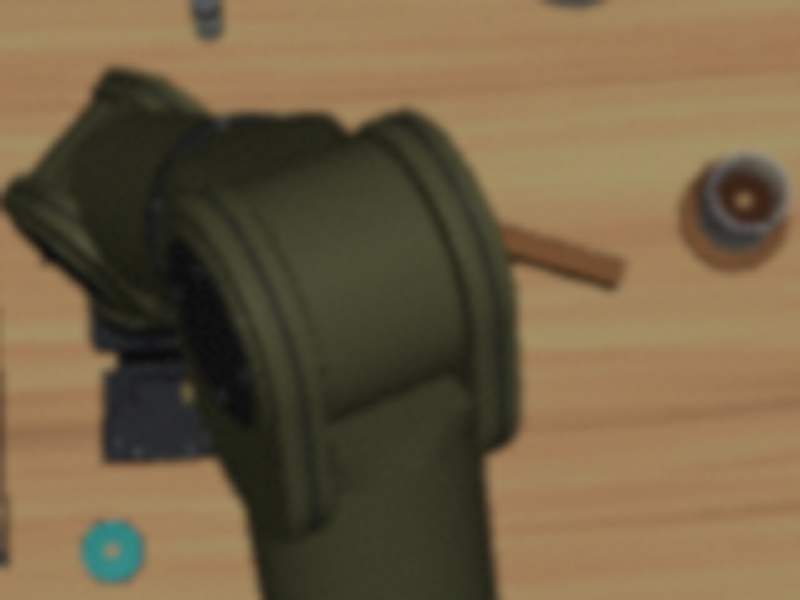

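The dark counter is at wrist (311,185), with the rod lying flat to its right and the teal look-alike well clear. I'll go down now.

```bash
python3 -m jog '[[-0.0012,-0.0021,0.02,0,0.3],[0,0,0.02,0,0.3],[0,0,0.02,0,0.3],[0,0,0.02,0,0.3],[0,0,0.02,0,0.3],[0,0,0.015,0,0.3],[0,0,0.008,0,0.3],[0,0,0.004,0,0.3],[0,0,0,0,0.3],[0,0,0,0,0.3]]' 15; python3 -m jog '[[0,0,0,0,0.5],[0,0,0,0,0.6],[0,0,0,0,0.7],[0,0,0,0,0.8],[0,0,0,0,0.8],[0,0,0,0,0.8],[0,0,0,0,0.8]]'
```

```text
clock: 23.05
tool_pos: [0.4814, 0.1183, -0.0119]
eef_rot: [1.0, -0.0, 0.0, -0.0]
contact_force: [-0.5, -0.3, 0.2]
opening: 0.7
clock: 23.75
tool_pos: [0.4813, 0.1183, -0.0121]
eef_rot: [1.0, -0.0, 0.0, 0.0]
contact_force: [0.2, 0.2, 4.4]
opening: 0.444
```

```bash
python3 -m jog '[[0,0,-0.01,0,0.8],[0,0,-0.02,0,0.8],[0,0,-0.03,0,0.8],[0,0,-0.03,0,0.8],[0,0,-0.03,0,0.8],[0,0,0,0,0.8],[0,0,0,0,0.8]]'; python3 - <<'E'
from h import *
plan([.5607,-.2445,.12],0)
im=r.snapshot("wrist");save(im,"w16.png",(220,180,400,330),4.4);s=r.snapshot("scene");save(s,"s16.png",(290,100,420,240),5)
E
```

```text
clock: 24.45
tool_pos: [0.4812, 0.1181, 0.1082]
eef_rot: [1.0, -0.0, 0.001, -0.0]
contact_force: [-0.3, -0.5, -0.6]
opening: 0.442
clock 24.45 pos [0.4812 0.1181 0.1082] yaw -0.03 F [-0.3 -0.5 -0.6] open 0.442 tilt 0.06
turn -0.0001 shift after turn [ 0.0795  0.3626 -0.0118]
```

View pics/w16.png

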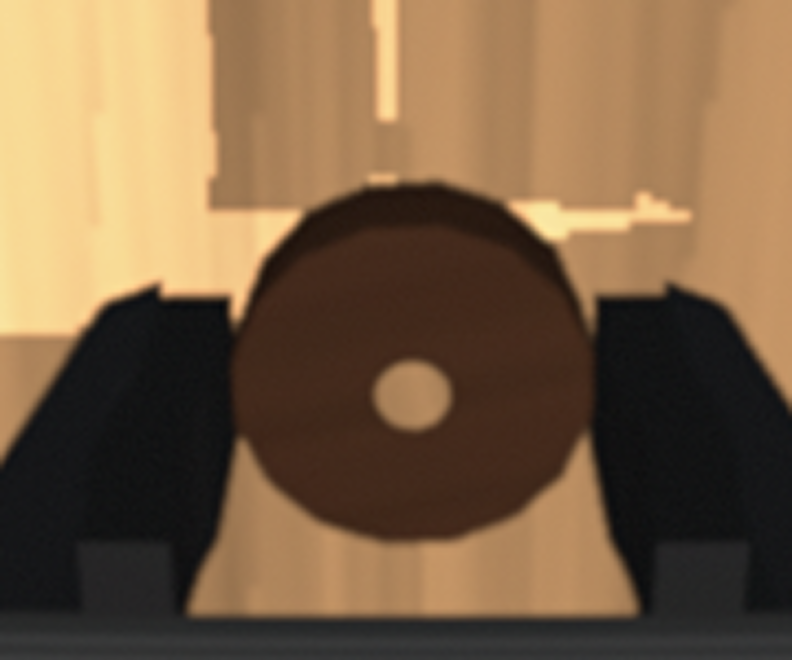

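View pics/s16.png

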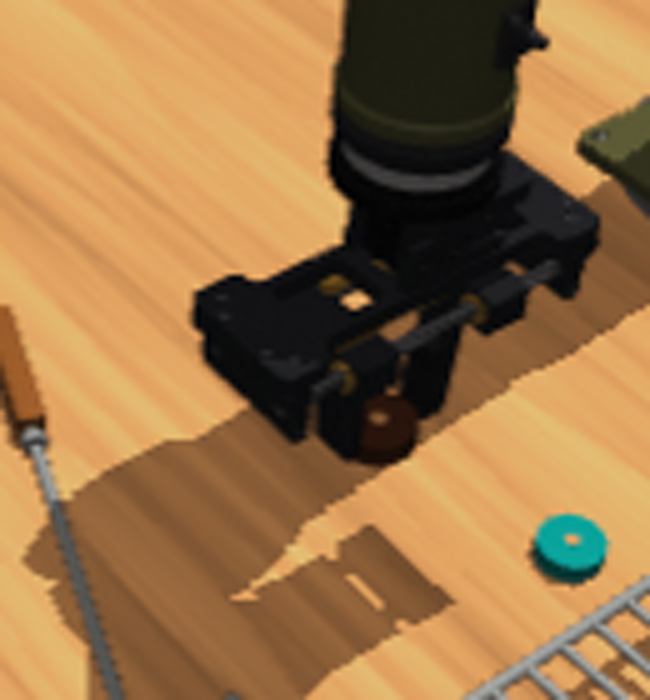

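```bash
python3 -m jog '[[0.005,0.02,-0.01,0,0.8],[0.005,0.03,-0.01,0,0.8],[0.005,0.03,0,0,0.8],[0.005,0.03,0,0,0.8],[0.005,0.03,0,0,0.8],[0.005,0.03,0,0,0.8],[0.005,0.03,0,0,0.8],[0.005,0.03,0,0,0.8],[0.005,0.03,0,0,0.8],[0.005,0.03,0,0,0.8],[0.005,0.03,0,0,0.8],[0.005,0.03,0,0,0.8],[0.005,0.03,0,0,0.8],[0.005,0.03,0,0,0.8],[0.005,0.03,0,0,0.8],[0.005,0.02,0,0,0.8],[0,0,0,0,0.8],[0,0,0,0,0.8],[0,0,0,0,0.8]]'; python3 - <<'E'
from h import *
plan([.5607,-.2445,.12],0)
im=r.snapshot("wrist");save(im,"w17.png");c=r.get_calibration("wrist")
s,M,y=here();t=s["tool_pos"]
print("counter hole in frame:",onz(c,(313.9,269.8),t[2]+.0261)-t)
for z in(.05,.074):
  a=np.linspace(0,2*np.pi,5)[:4];print(proj(c,np.c_[.5607+.023*np.cos(a),-.2445+.023*np.sin(a),0*a+z]).round(1).tolist())
L=r.cut_out("tube","wrist")
for d in L[:2]:print(d["score"],d["rect"])
E
```

```text
clock: 26.45
tool_pos: [0.5608, -0.3392, 0.1269]
eef_rot: [1.0, 0.001, -0.001, -0.001]
contact_force: [0.2, 0.7, -0.3]
opening: 0.44
clock 26.45 pos [ 0.5608 -0.3392  0.1269] yaw 0.15 F [ 0.2  0.7 -0.3] open 0.440 tilt 0.14
turn 0.0004 shift after turn [-0.0001 -0.0947  0.0069]
counter hole in frame: [ 9.97837753e-05 -9.16823337e-04  2.61000000e-02]
[[347.8, 66.5], [314.0, 29.9], [279.9, 66.2], [313.7, 101.1]]
[[351.5, 64.0], [314.0, 23.2], [276.1, 63.7], [313.7, 102.4]]
0.61 [271.1, 25.3, 359.6, 117.6]
```

View pics/w17.png

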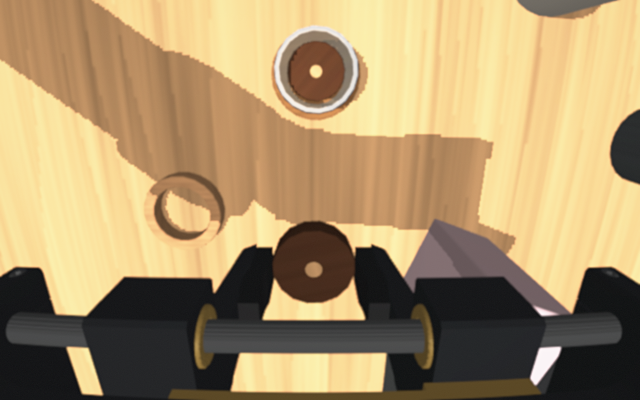

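```bash
python3 - <<'E'
from h import *
im=cv2.imread("pics/w17.png")[:,:,::-1];save(im,"w17z.png",(260,15,372,130),5)
c=r.get_calibration("wrist")
for p,z in(((316,69.0),.074),((316,71.5),.05)):print(onz(c,p,z))
E
```

```text
[ 0.56217232 -0.24792519  0.074     ]
[ 0.56233233 -0.24826809  0.05      ]
```

View pics/w17z.png

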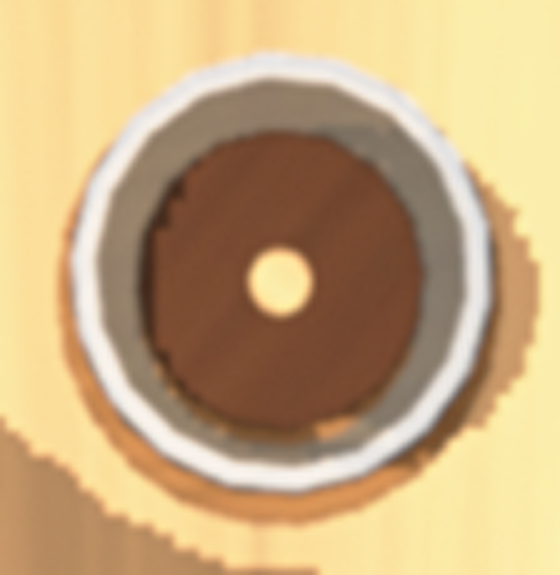

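```bash
python3 -m jog '[[0.0007,-0.0136,0,0,0.8],[0,-0.02,0,0,0.8],[0,-0.02,0,0,0.8],[0,-0.02,0,0,0.8],[0,-0.014,0,0,0.8],[0,-0.006,0,0,0.8],[0,0,0.015,0,0.8],[0,0,0.015,0,0.8],[0,0,0.012,0,0.8],[0,0,0.008,0,0.8],[0,0,0,0,0.8],[0,0,0,0,0.8]]'; python3 - <<'E'
from h import *
plan([.5615,-.2456,.072],0)
save(r.snapshot("wrist"),"w18.png",(220,130,410,310),4);save(r.snapshot("scene"),"s18.png",(210,90,330,190),6);save(r.snapshot("top"),"t18.png",(340,130,460,230),6)
E
```

```text
clock: 27.75
tool_pos: [0.5617, -0.2483, 0.0773]
eef_rot: [1.0, -0.0, -0.0, -0.0]
contact_force: [-0.2, -0.9, -0.1]
opening: 0.437
clock 27.75 pos [ 0.5617 -0.2483  0.0773] yaw -0.03 F [-0.2 -0.9 -0.1] open 0.437 tilt 0.01
turn -0.0001 shift after turn [-0.0002 -0.0027  0.0053]
```

View pics/w18.png

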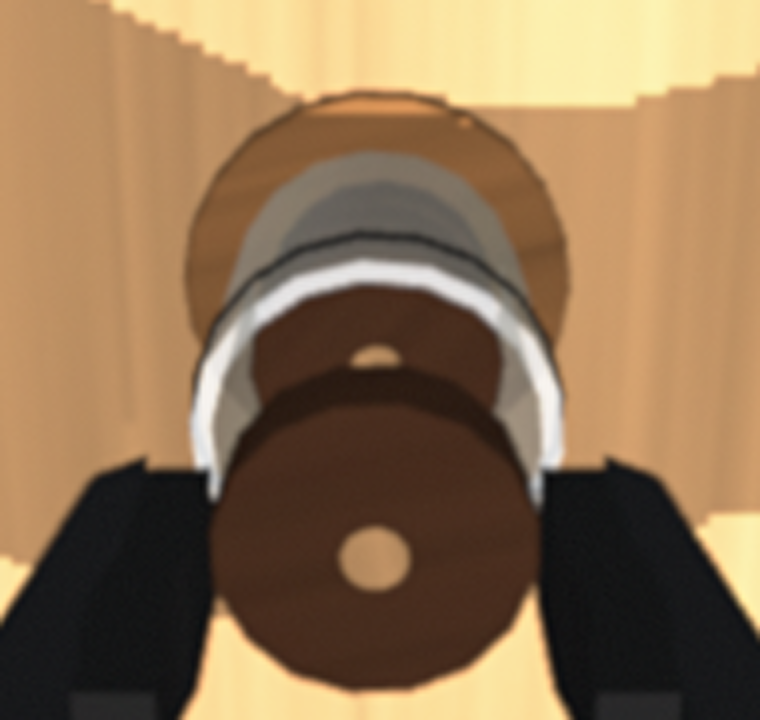

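View pics/s18.png

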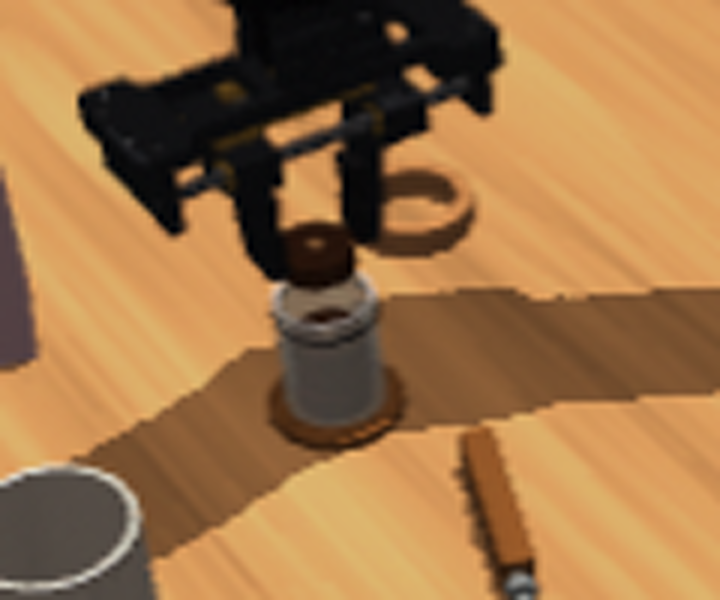

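View pics/t18.png

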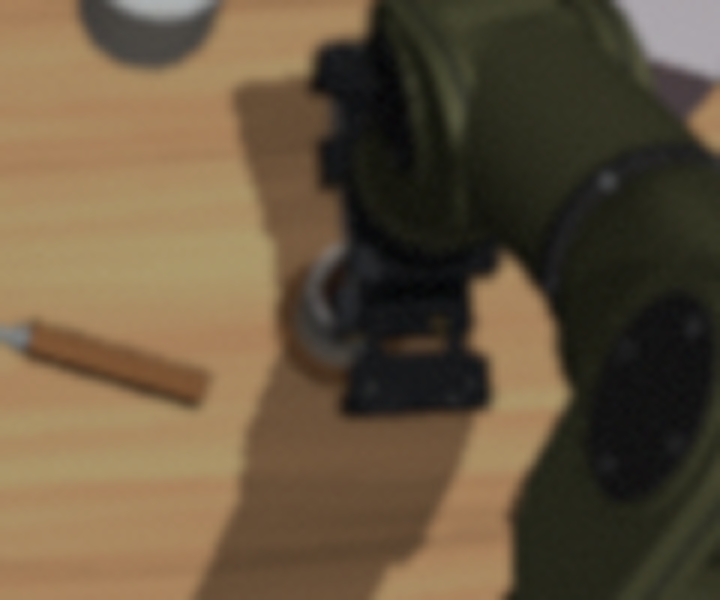

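```bash
python3 - <<'E'
from h import *
c=r.get_calibration("wrist");s,M,y=here();t=s["tool_pos"]
def cr(p):return ((p-[220,130])*4+1.5).round(0).tolist()
for yc in(-.2445,-.2465,-.248,-.2495):
    P=lambda R,z:cr(proj(c,[.5617,yc+R,z])[0])[1]
    print(yc,"rim out",P(.026,.074),"in",P(.023,.074),"mark",P(.026,.064),"stackhole",P(0,.05),"stack edge",P(.02,.05))
print("rim lr",cr(proj(c,[.5617-.026,-.2465,.074])[0]),cr(proj(c,[.5617+.026,-.2465,.074])[0]))
print("held hole tool->",cr(proj(c,t+[0,-.0009,.0261])[0]),"held bottom edge +y",cr(proj(c,t+[0,-.0009+.02,.0121])[0]),"held top edge", cr(proj(c,t+[0,-.0009+.02,.0261])[0]))
E
```

```text
-0.2445 rim out 237.0 in 259.0 mark 216.0 stackhole 355.0 stack edge 230.0
-0.2465 rim out 251.0 in 273.0 mark 230.0 stackhole 367.0 stack edge 243.0
-0.248 rim out 262.0 in 284.0 mark 241.0 stackhole 376.0 stack edge 252.0
-0.2495 rim out 273.0 in 295.0 mark 251.0 stackhole 385.0 stack edge 262.0
rim lr [184.0, 432.0] [562.0, 432.0]
held hole tool-> [377.0, 561.0] held bottom edge +y [377.0, 358.0] held top edge [377.0, 404.0]
```

```bash
python3 - <<'E'
from fit import *
print("rim",onz(cs,un([(326,302)],6,210,90)[0],.074),"held",onz(cs,un([(317,243)],6,210,90)[0],.1034))
E
```

```text
rim [ 0.5634 -0.2445  0.074 ] held [ 0.5601 -0.2532  0.1034]
```

```bash
python3 - <<'E'
from fit import *
cw=r.get_calibration("wrist");t=r.get_state()["tool_pos"]
def draw(im,cal,k,ox,oy,P,col):
    q=((proj(cal,P)-[ox,oy]+.5)*k-.5)
    cv2.polylines(im,[np.round(q).astype(int).reshape(-1,1,2)],True,col,1)
a=np.linspace(0,2*np.pi,60)
def circ(x,y,R,z):return np.c_[x+R*np.cos(a),y+R*np.sin(a),0*a+z]
for nm,cam,cal,k,ox,oy in(("s19","scene",cs,9,230,110),("w19","wrist",cw,4,220,130)):
    im=r.snapshot(cam)[oy:oy+(70 if cam=="scene" else 150),ox:ox+(80 if cam=="scene" else 190)]
    im=cv2.resize(im,None,fx=k,fy=k,interpolation=cv2.INTER_CUBIC).copy()
    draw(im,cal,k,ox,oy,circ(.5622,-.2475,.026,.074),(0,255,0));draw(im,cal,k,ox,oy,circ(.5622,-.2475,.036,.0),(0,255,0))
    draw(im,cal,k,ox,oy,circ(t[0],t[1]-.0009,.02,t[2]+.0261),(255,0,0));draw(im,cal,k,ox,oy,circ(t[0],t[1]-.0009,.02,t[2]+.0121),(255,255,0))
    cv2.imwrite(f"pics/{nm}.png",im[:,:,::-1])
E
```

```text
(no output)
```

View pics/s19.png

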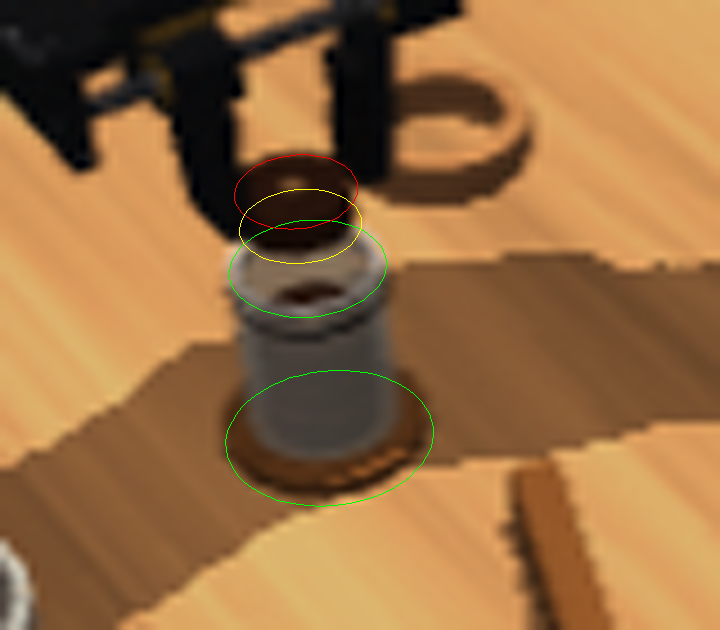

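View pics/w19.png

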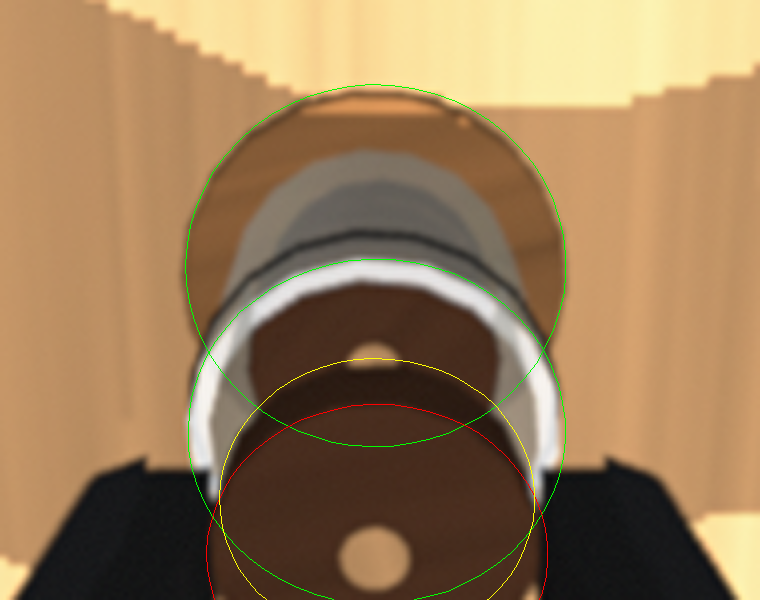

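```bash
python3 -m jog '[[0.0010,-0.0022,0,0,0.8],[0,0,0.004,0,0.8],[0,0,0.004,0,0.8],[0,0,0.003,0,0.8],[0,0,0,0,0.8],[0,0,0,0,0.8]]'; python3 - <<'E'
from fit import *
plan([.5622,-.2475+.0009,.0773-.0130],0)
cw=r.get_calibration("wrist")
save(r.snapshot("scene"),"s20.png",(230,110,310,180),9);save(r.snapshot("wrist"),"w20.png",(220,130,410,310),4)
E
```

```text
clock: 28.6
tool_pos: [0.5626, -0.2459, 0.0664]
eef_rot: [1.0, -0.0, -0.0, -0.0]
contact_force: [0.6, -0.3, -0.3]
opening: 0.441
clock 28.60 pos [ 0.5626 -0.2459  0.0664] yaw -0.01 F [ 0.6 -0.3 -0.3] open 0.441 tilt 0.01
turn -0.0000 shift after turn [-0.0004  0.0007  0.0021]
```

View pics/s20.png

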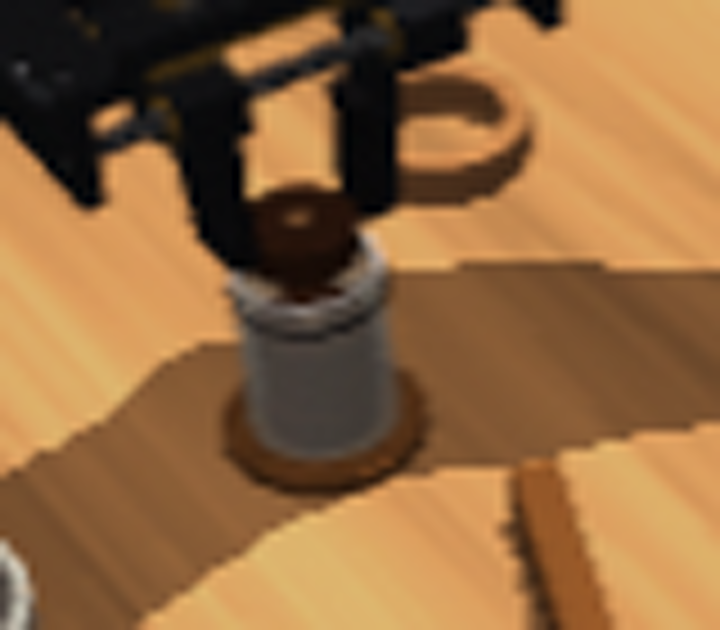

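View pics/w20.png

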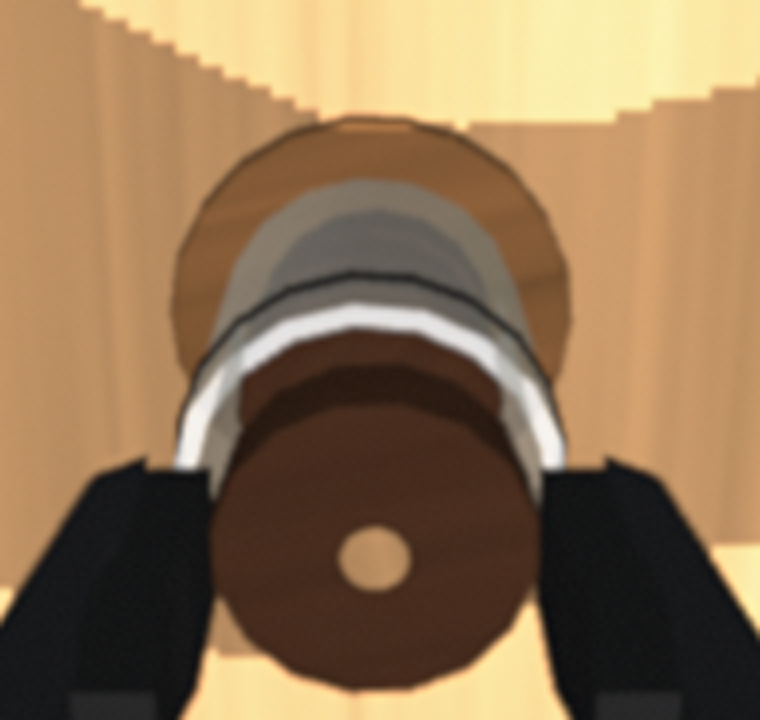

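```bash
python3 -m jog '[[-0.0004,0,0.002,0,0.8],[0,0,0.002,0,0.8],[0,0,0.002,0,0.8],[0,0,0.001,0,0.8],[0,0,0,0,0.8]]'; python3 - <<'E'
from fit import *
plan([.5622,-.2475+.0009,.0550],0)
save(r.snapshot("scene"),"s21.png",(230,110,310,180),9);save(r.snapshot("wrist"),"w21.png",(220,130,410,310),4)
E
```

```text
clock: 29.2
tool_pos: [0.5622, -0.2459, 0.0594]
eef_rot: [1.0, -0.0, -0.0, -0.0]
contact_force: [-0.2, -0.2, -0.3]
opening: 0.442
clock 29.20 pos [ 0.5622 -0.2459  0.0594] yaw -0.01 F [-0.2 -0.2 -0.3] open 0.442 tilt 0.02
turn -0.0000 shift after turn [0.     0.0007 0.0044]
```

View pics/s21.png

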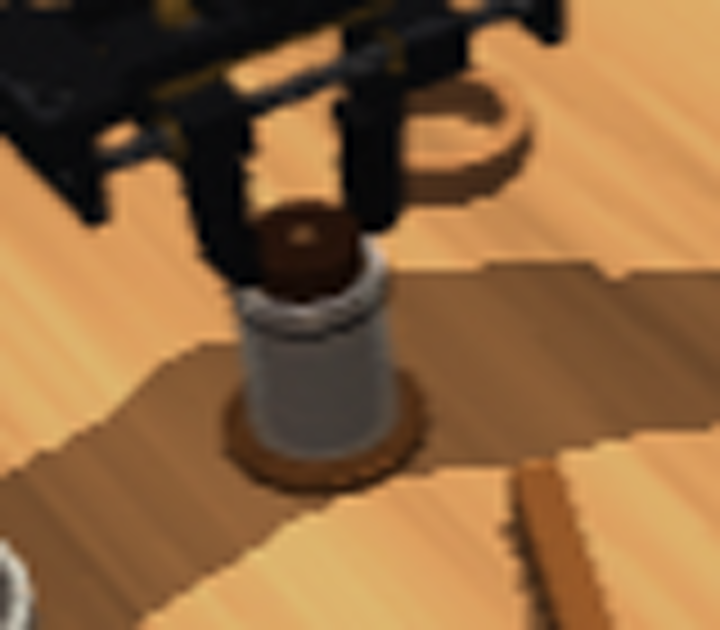

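View pics/w21.png

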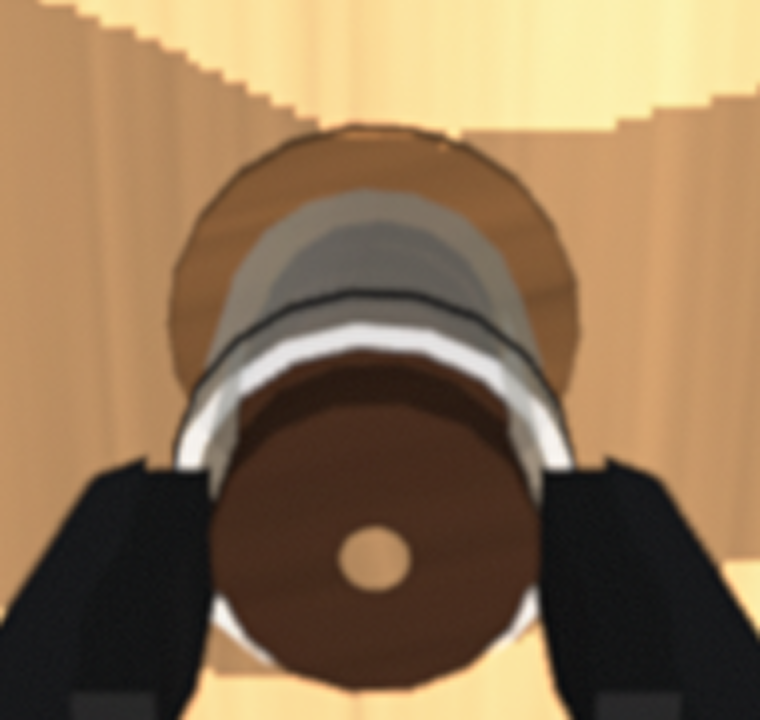

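```bash
python3 -m jog '[[0,0.0008,0,0,0.8],[0,0,0.002,0,0.8],[0,0,0.0015,0,0.8],[0,0,0.001,0,0.8],[0,0,0,0,0.8]]'; python3 - <<'E'
from fit import *
plan([.5622,-.2475+.0009,.0550],0)
save(r.snapshot("scene"),"s22.png",(230,110,310,180),9);save(r.snapshot("wrist"),"w22.png",(220,130,410,310),4)
E
```

```text
clock: 29.8
tool_pos: [0.5621, -0.2466, 0.0549]
eef_rot: [1.0, -0.0, -0.0, -0.0]
contact_force: [-0.3, 0.0, -0.3]
opening: 0.44
clock 29.80 pos [ 0.5621 -0.2466  0.0549] yaw -0.00 F [-0.3  0.  -0.3] open 0.440 tilt 0.02
turn -0.0000 shift after turn [ 0.0001 -0.     -0.0001]
```

View pics/s22.png

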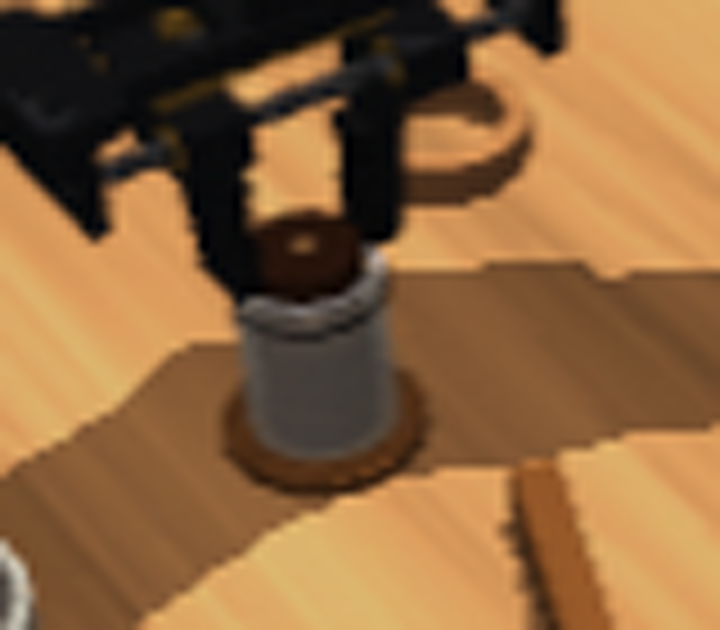

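View pics/w22.png

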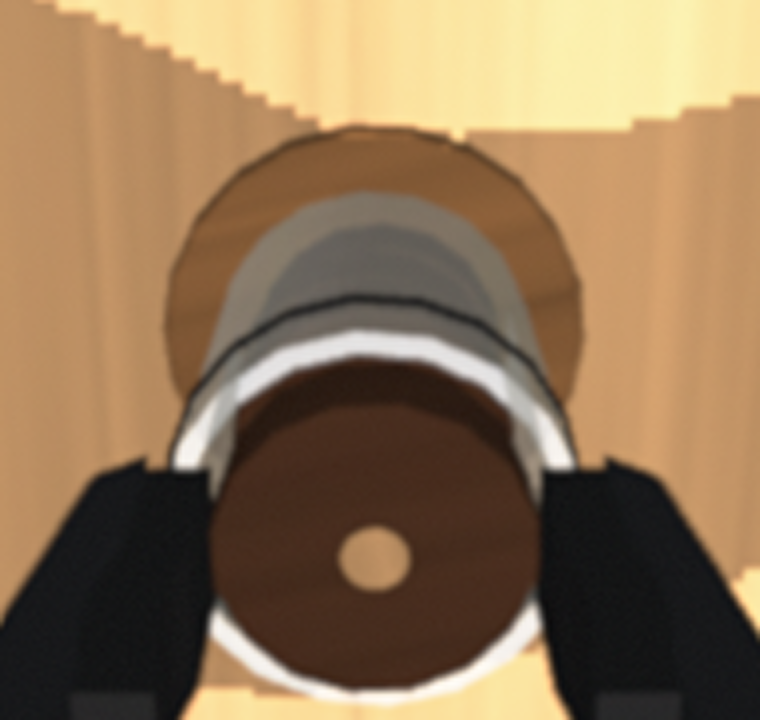

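```bash
python3 - <<'E'
from h import *
c=r.get_calibration("wrist");s,M,y=here();t=s["tool_pos"]
def cr(p):return ((p-[220,130])*4+1.5).round(0).tolist()
for yc in(-.2465,-.2475,-.2485):
    print(yc,"rim out",[cr(proj(c,[.5621,yc+R,z])[0])[1] for R,z in((.026,.074),(.023,.074),(-.023,.074),(-.026,.074),(.026,.064),(.036,0.008),(.036,0))])
print("bottom far",cr(proj(c,t+[0,-.0009+.02,.0121])[0])[1],"top near",cr(proj(c,t+[0,-.0009-.02,.0261])[0])[1])
E
```

```text
-0.2465 rim out [323.0, 347.0, 684.0, 703.0, 295.0, 122.0, 113.0]
-0.2475 rim out [331.0, 355.0, 690.0, 710.0, 303.0, 128.0, 118.0]
-0.2485 rim out [339.0, 363.0, 697.0, 716.0, 311.0, 135.0, 124.0]
bottom far 358.0 top near 705.0
```

```bash
python3 -m jog '[[0,0,0.001,0,0.8],[0,0,0,0,0.8]]'; python3 -m jog '[[0,0,0,0,0.5],[0,0,0,0,0.4],[0,0,0,0,0.4],[0,0,0,0,0.4],[0,0,0,0,0.3]]'; python3 - <<'E'
from fit import *
save(r.snapshot("scene"),"s23.png",(230,110,310,180),9);save(r.snapshot("wrist"),"w23.png",(220,130,410,310),4)
E
```

```text
clock: 30.1
tool_pos: [0.5623, -0.2467, 0.0541]
eef_rot: [1.0, -0.0, -0.0, 0.0]
contact_force: [0.2, -0.3, -0.6]
opening: 0.442
clock: 30.6
tool_pos: [0.5623, -0.2467, 0.0542]
eef_rot: [1.0, -0.0, 0.0, 0.0]
contact_force: [-0.3, -0.1, -0.4]
opening: 0.669
```

View pics/s23.png

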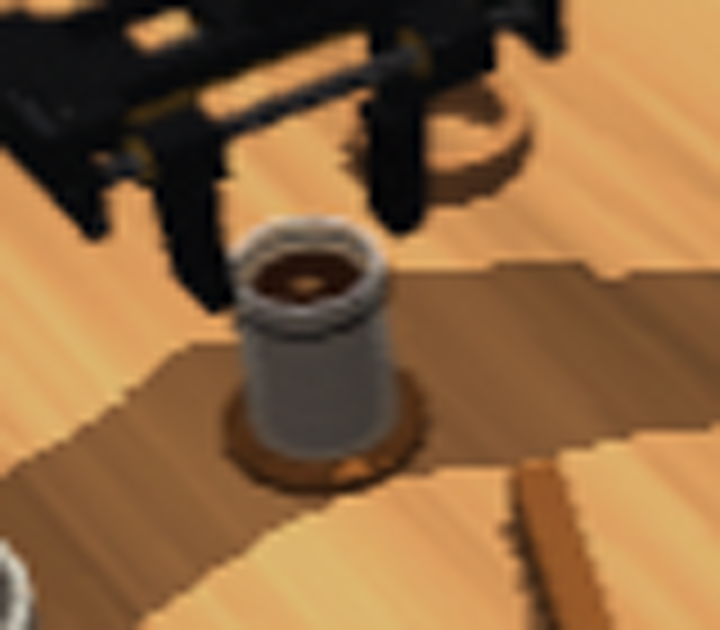

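View pics/w23.png

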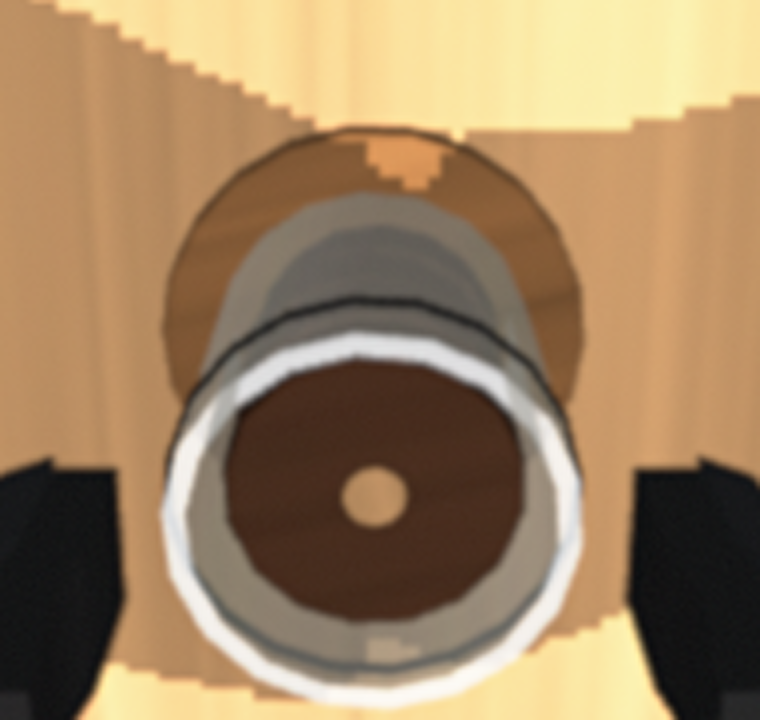

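The counter dropped flat into the tube, with its top just below the rim. I'll lift away and check the whole scene.

```bash
python3 -m jog '[[0,0,-0.02,0,0.3],[0,0,-0.03,0,0.3],[0,0,-0.04,0,0.3],[0,0,-0.04,0,0.3],[0,0.03,0,0,0.3],[0,0.03,0,0,0.3],[-0.03,0.03,0,0,0.3],[-0.03,0.03,0,0,0.3],[-0.03,0.03,0,0,0.3],[-0.03,0.03,0,0,0.3],[-0.03,0,0,0,0.3],[0,0,0,0,0.3],[0,0,0,0,0.3]]'; python3 - <<'E'
from fit import *
T=r.snapshot("top");save(T,"t24.png");S=r.snapshot("scene");save(S,"s24.png");save(S,"s24z.png",(240,110,320,180),9)
s=r.get_state();print(s["clock"],s["qd"].round(3),s["tool_pos"])
E
```

```text
clock: 32.0
tool_pos: [0.4121, -0.4267, 0.1843]
eef_rot: [1.0, -0.0, 0.0, -0.0]
contact_force: [0.4, 0.5, -0.7]
opening: 0.697
32.1 [-0.01   0.005 -0.    -0.003  0.002  0.    -0.   ] [ 0.414  -0.4259  0.1845]
```

View pics/t24.png

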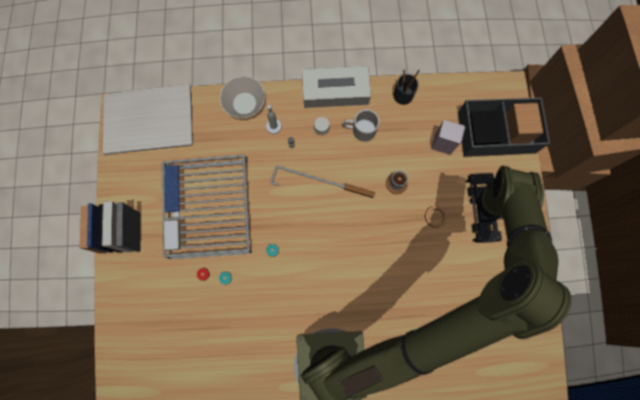

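View pics/s24.png

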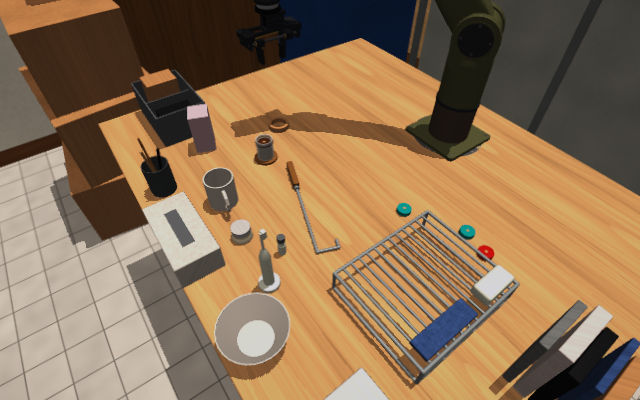

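View pics/s24z.png

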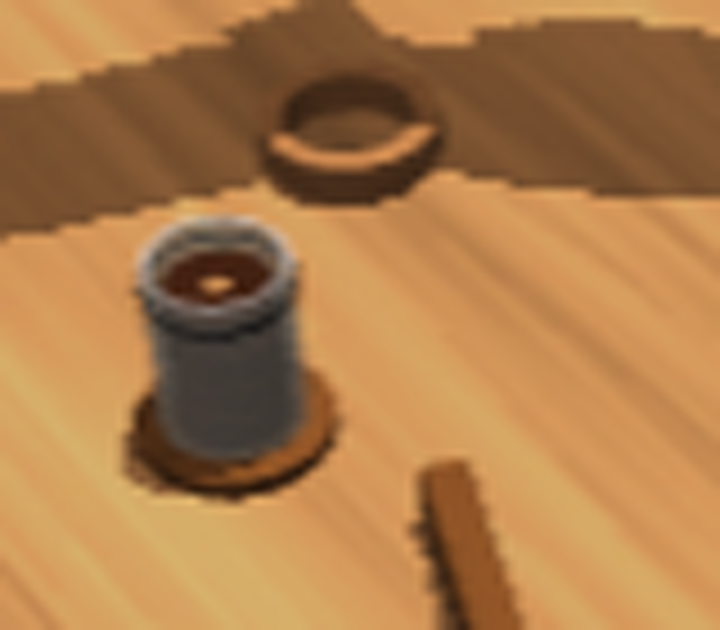

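The rod lies flat and clear of the rack, top view (275,175)-(375,195). The tube is still standing with the stack at the line, and everything else is where it was. I'll hand the job in.

```bash
python3 -c "
from plant import r
print(r.finish_job(), r.get_state()['clock'])"
```

```text
the job is handed in; nothing more can be done
the job is handed in; nothing more can be done
```

The job is done and handed in at about 32 s of the 62 s allowed; no verdict was reported.

- **Drawing the counter out:** I passed the hook over the counter through the rack's open front, lowered it behind and drew the counter onto open desk. The gripper first touched it about 12 cm in front of the rack.
- **Rod and tube:** I laid the rod flat, clear of the rack, then lowered the counter into the tube's mouth and let it drop the last 15 mm or so.

**Last checks:** the final pictures show the counter lying flat in the tube, with its top just under the rim at the line. The tube is upright, the rod is flat with its hook about 8 cm from the rack's front, and the other things look unmoved. The force readings I printed stayed below about 5 N.

**What went wrong or disagreed:**
- The real fingertips sit about 21 mm behind the reported tool position. My first grip on the rod closed on air above the handle without moving it; I corrected for the offset after that.
- The scene camera disagreed with the wrist camera by several millimetres on where the held counter was relative to the tube. I mainly followed the wrist view, and the fit confirmed it.

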